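# Move the clean plate from the drain rack with the turner

## Robot

A 7-joint arm with a two-finger parallel gripper is mounted at the origin on a cart in front of the work surface, level with it; the furniture and walls round the work are solid. World frame = base frame: x ahead of the robot, y to its left, z up, the work surface at z = 0. Lengths are in m, angles in rad, forces in N, time in s.
With the tool pointing down it reaches from about 0.425 to 0.925 m from the base axis. Payload 6.8 kg.
Tool frame: the origin (TCP) lies midway between the tips of the shut fingers; the grasp point (between the pads) lies 19 mm behind it; z points along the fingers, y is the direction in which the jaws open and shut (so a half turn about z gives the same grasp; the last joint's range is limited). The gripper opens to 85 mm and grips with 20 to 120 N. Pads are 22 mm wide; open, the fingers measure 114 mm over their backs; the gripper's body (76 mm by 85 mm) begins 54 mm behind the grasp point. The pads swing forward as they close: fully open they stand 13 mm farther back than shut.
Start: joints at [-1.338, 0.477, 0.022, 1.555, -0.011, 1.109, -0.083], TCP at [0.226, 0.636, 0.231] pointing down, gripper open.
Joint ranges: [-2.96, 2.96], [-0.34, 2.1], [-1.41, 1.46], [0.24, 2.44], [-1.37, 4.51], [0.17, 1.92], [-2.96, 2.96]. Speed limits (rad/s): [2.39, 2.39, 3.14, 3.14, 3.14, 3.14, 3.14].

## Interface

Orientations are given as a unit quaternion [w, x, y, z].
In Python, from station import bot gives the robot as it stands.
- The arm moves only by the shell command python3 -m jog 'ROWS' [FORCE]. ROWS is JSON, a list of rows, each a list of 3 entries, a list of its own where there are three numbers: the shift along the tool's x, y, z in mm, then the turn, a rotation vector about the tool's x, y, z in degrees, then the closure, from -1 (fully open) to 1 (shut). A call has 1 to 12 rows; each row shifts and turns the commanded pose from where the row before left it, along the tool's axes as they then stand; what a row does not reach is not made up. A row lasts 1/8 s, in which the tool goes at most 62.5 mm and 10.7 degrees, less where a joint would pass 70% of its speed; a pose out of reach is approached as far as the arm can. A call is refused whole if a number of a shift passes 62.5 or a number of a turn 10.7, either way. A call with a gripper value outside its range is refused whole. The fingers move at their own pace and stop on an object; FORCE is the grip in N (left out, the last holds). Time passes only in rows, so rows that do not move let the fingers close. It gives the time, the measured TCP pose, the force and the opening at its end, in the units of the state.
- bot.get_obs(): the state, without advancing time (a new reading comes with each control period).
- bot.read_camera(name): name is "scene" or "top" or "wrist"; returns (picture, depth): 480x640x3 uint8, red, green, blue; 480x640 float32, m along the optical axis (not along the pixel's ray), 0 where there is no reading.
- bot.camera_info(name): a dict with "fx", "fy", "cx", "cy" (pixels), "world_from_camera" (4x4, takes a point from camera to world coordinates); the wrist camera has in their place "mount" (4x4, takes a point from camera to tool coordinates, whose origin is the TCP and whose axes are the flange's). Camera axes: x right, y up, looking along -z (the intrinsics and any distortion apply to the point x, -y, -z); pixel columns grow to the right and rows downward; lengths in m; the calibration is good to about 2 mm. A picture is of the moment at which its call begins: read the wrist's pose just before it. camera_info takes no time and is no camera call.
- bot.hand_in(): hands the job in, once; it reports no verdict.
Trained networks look in the newest picture that a camera, given by its name, has taken for a name from the list of things; names that differ only in an ending like _2 or _b are one class to them, and where a whole thing is asked for, a point or a joint stands for the part that bears it (a point fixed in the world has none). Each returns a list of dicts, best first, with "score" (0 to 1); they miss things now and then, are a little off and sometimes report something else, mostly with a low value. They report only what shows in the picture. A call takes as long as a camera call.
- bot.find_in(camera, thing): "xy" ([column, row] as shares, 0 to 1, of the picture: columns of its width, rows of its height, amid what is visible of it).
- bot.cut_out(camera, thing): "pixels" (480x640 bool, what is visible of it) and "xy" ([column, row] as shares, 0 to 1, of the picture: columns of its width, rows of its height, amid what is visible of it).
- bot.landmark_of(camera, thing): "xy" ([column, row] as shares, 0 to 1, of the picture: columns of its width, rows of its height: a listed point, or the origin of a listed thing).
The state is a dict: "t": time; "q": joint angles; "joint_vel": joint speeds; "joint_torque": joint torques, N m; "eef_pos": TCP position; "tool_rot": TCP orientation; "contact_force": force on the tool from outside, world axes, zero at the start; "torque": the same for the moment, N m; "gripper_width": opening from 0.0 (shut) to 1.0 (fully open).
Only numpy, scipy, OpenCV 4.12 (cv2) and the standard library are available. Lean on these libraries where they do the work, as an engineer would, in place of code of your own. Each camera call takes 0.05 s, during which the arm holds its last target.

## Task

Use the turner to take the black serving plate off the sloping drain rack and put it level and squarely centred across the two upright boards of the low stand, then lay the turner down flat on the table. Work the blade in under the plate between the rack's rails, and never touch the clean plate with the gripper or let it fall. Leave the other things on the table where they are.

Things in the scene. Friction and masses are not known exactly. Their poses are not given: they have to be found in the camera images.
- turner: Steel turner, black grip, 229 mm long, 0.16 kg, lying on its blade and a foot. Origin: on its underside plane (the table), below the grip's middle; x to the blade's tip, z up. Grip: bar 20 mm wide, 30 high, from x = -55 to 45 mm, its middle 38 mm above the underside, free below. Foot: cross bar 32 mm wide at x = -70 mm, reaching down to the underside plane.
- turner_tip (a point): Middle of the blade's front edge, on its underside, 155 mm ahead of the turner's origin. The blade is rigid, flat, 2.5 mm thick, 76 mm wide (60 mm over the last 5 mm), and reaches 85 mm back to the heel.
- turner_heel (a point): Foot of the heel's front face, on the underside plane, 70 mm ahead of the turner's origin. The heel is a cross wall 76 mm wide and 16 mm high at the back of the blade, which stops the edge of a plate on the blade.
- plate: Flat black serving plate with a clear rim, 198 mm (its x) by 94 mm (its y), underside flat, edge 7 to 11 mm thick, about 0.14 kg; too wide to grasp. Origin: centre of its underside, z out of its upper face. It lies across the rack's rails, long side across the slope, its low edge at the low pegs, up to 12 mm off the middle sideways.
- rack: Wooden drain rack on four legs, fixed. Origin: centre of its footprint on the table; x (level) points from its low front to its high back, y across, z up. It stands at the left, its low front toward the middle of the table. Two rails, 12 mm wide, at y = -65 and +65 mm, rise toward +x at 25 degrees. Pegs 14 mm high at both ends of each rail leave 101 mm along the slope for the 94 mm plate.
- rack_mid (a point): Point midway between the rails, level with their tops at mid-length, 168 mm above the rack's origin. A white drip board parallel to the rails, its face 7 mm below their tops, fills the 118 mm between them; along the slope it runs from 100 mm below this point to 62 mm above it, so about 50 mm of it lie bare in front of the plate.
- rack_gap (a point): On the drip board, straight in front of the plate's low edge, where a blade enters: mid-width, 52 mm down the slope from rack_mid. The gap under the plate is 7 mm: feel the board with the blade, then slide in parallel to it. The heel meets the plate's low edge and pushes the plate (a few mm) against the high pegs, a firm stop; back off a little and lift square to the slope, clear of the pegs.
- stand: Low level wooden stand, fixed. Origin: centre of its underside on the table; x along its boards, open at both ends, z up. Two upright boards 110 mm long (x), 14 mm thick, at y = -65 and +65 mm (116 mm free between them). The base board's face between them is at z = 12 mm; a 12 mm round cross bar lies at x = 45 mm, centre z = 25 mm.
- stand_top (a point): Midway between the boards, level with their tops, 81 mm above the stand's origin. The plate's centre belongs here, its long side along the stand's y. A blade lowered between the boards leaves the plate on them and can be drawn out toward the stand's -x.
- press_mould: Carved wooden mould block 58x160x27 mm, bystander. Origin: centre of its underside.
- stick: Wooden shaping stick 191 mm long, 23 mm high, bystander. Origin: centre of its underside.
- cutter_tin: Round tin 122 mm across, 25 mm high, full of cutters, bystander. Origin: centre of its underside.

How it is judged:
By the outcome, as a careful person would: the job done as asked, in the order asked, and still so for the second after the job is handed in, with the robot touching nothing.
It also fails if it takes over 58 s, if anything falls off the work surface, if the arm or the gripper's body presses on something with over 40 N, if the wrist force passes 120 N, or if a joint passes its speed limit or range.

## Working session

There is one attempt and no reset: what is moved stays moved. The work goes in short steps, Python scripts to look and compute and a shell command to move; the robot and the scene stay as the last step left them, time stands still between calls to the robot, and variables do not carry over. Pictures are saved under pics/ and viewed, and the job is handed in when it is done.

```bash
ls; mkdir -p pics
python3 - <<'E'
from station import bot
import cv2,numpy as np
print(bot.get_obs())
for n in("scene","top","wrist"):
    p,d=bot.read_camera(n); cv2.imwrite(f"pics/{n}0.png",p[:,:,::-1]); np.save(f"pics/{n}0.npy",d)
    print(n,bot.camera_info(n))
print(bot.get_obs()['t'])
E
```

```text
pics
{'t': 0.0, 'q': array([-1.33811929,  0.47780079,  0.02233481,  1.55645987, -0.0115135 ,
        1.10927936, -0.08308942]), 'joint_vel': array([-7.89453855e-04,  9.32263336e-04,  2.05614816e-05, -1.18661001e-03,
        2.44293814e-04, -5.32418063e-04,  2.30090411e-03]), 'joint_torque': array([-2.31965705e-04, -5.96436489e+01,  1.60788082e+00, -2.81206888e+01,
        1.25232182e-02,  8.86150432e-03,  2.04654657e-05]), 'eef_pos': array([0.22540802, 0.63562441, 0.23032159]), 'tool_rot': array([-9.42680172e-05,  1.69550179e-01,  9.85521136e-01, -9.04810900e-04]), 'contact_force': array([-1.564094  ,  0.08556642,  0.04354609]), 'torque': array([ 0.01409473,  0.00813253, -0.04878489]), 'gripper_width': 0.9960005344057175}
scene {'fx': 551.2452665687568, 'fy': 551.2452665687568, 'cx': 327.6830674036165, 'cy': 244.89816252064944, 'world_from_camera': array([[ 0.47695179,  0.37328771, -0.79572186, -0.69447686],
       [-0.87871459,  0.18249819, -0.44108398, -0.82284169],
       [-0.01943343,  0.9095882 ,  0.41505619,  0.7677135 ],
       [ 0.        ,  0.        ,  0.        ,  1.        ]])}
top {'fx': 509.2663925180475, 'fy': 509.2663925180475, 'cx': 318.8668462634608, 'cy': 243.41975623315096, 'world_from_camera': array([[-0.00910526,  0.99099255, -0.13360714,  0.36298545],
       [-0.99991554, -0.01026245, -0.00797506, -0.16234046],
       [-0.00927436,  0.13352324,  0.99100229,  1.30836346],
       [ 0.        ,  0.        ,  0.        ,  1.        ]])}
wrist {'fx': 414.59703697482576, 'fy': 414.59703697482576, 'cx': 316.61072553043925, 'cy': 242.51728432356202, 'mount': array([[-6.68007551e-04,  9.45156381e-01,  3.26617465e-01,
         8.38331703e-02],
       [ 9.99999775e-01,  6.50899592e-04,  1.61673832e-04,
         7.43565954e-04],
       [-5.97881206e-05,  3.26617500e-01, -9.45156604e-01,
        -1.42813174e-01],
       [ 0.00000000e+00,  0.00000000e+00,  0.00000000e+00,
         1.00000000e+00]])}
0.15
```

View pics/scene0.png

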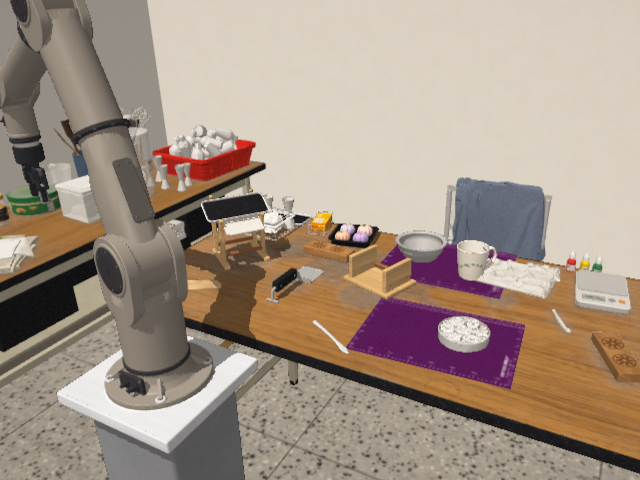

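View pics/top0.png

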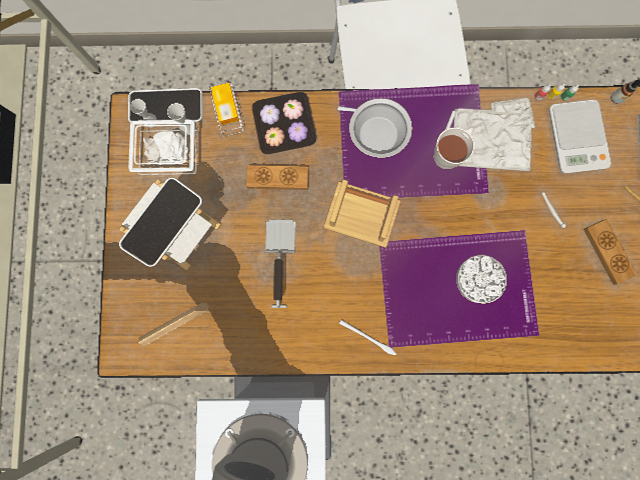

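View pics/wrist0.png

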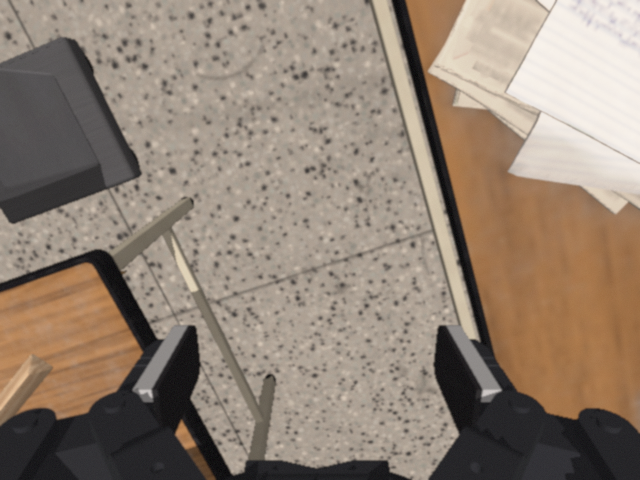

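```bash
cat > h.py <<'E'
import numpy as np, cv2
from scipy.spatial.transform import Rotation as R
def cloud(d,ci,T=None):
    T=ci["world_from_camera"] if T is None else T
    v,u=np.mgrid[0:480,0:640]
    X=(u-ci["cx"])/ci["fx"]*d; Y=-(v-ci["cy"])/ci["fy"]*d
    P=np.stack([X,Y,-d],-1)
    W=P@T[:3,:3].T+T[:3,3]; W[d<=0]=np.nan
    return W
def ray(ci,u,v,z,T=None):
    T=ci["world_from_camera"] if T is None else T
    r=T[:3,:3]@np.array([(u-ci["cx"])/ci["fx"],-(v-ci["cy"])/ci["fy"],-1])
    return T[:3,3]+r*(z-T[2,3])/r[2]
def Rq(q): return R.from_quat([q[1],q[2],q[3],q[0]]).as_matrix()
def wristT(obs,ci):
    T=np.eye(4);T[:3,:3]=Rq(obs['tool_rot']);T[:3,3]=obs['eef_pos'];return T@ci['mount']
E
python3 - <<'E'
from station import bot
from h import *
np.set_printoptions(precision=4,suppress=True)
for n in("top","scene"):
    p,d=bot.read_camera(n); ci=bot.camera_info(n); W=cloud(d,ci); np.save(f"pics/W_{n}.npy",W)
    for t in ["turner","turner_tip","turner_heel","plate","rack","rack_mid","rack_gap","stand","stand_top"]:
        r=bot.landmark_of(n,t)
        for k in r[:1]:
            u,v=k["xy"][0]*640,k["xy"][1]*480
            print(n,t,round(k["score"],2),round(u,1),round(v,1),W[int(v),int(u)])
    if n=="top":
        for t in ["turner","plate","rack","stand"]:
            r=bot.cut_out(n,t)
            print(t,r[0]["score"],r[0]["pixels"].sum()); np.save(f"pics/m_{t}.npy",r[0]["pixels"])
W=np.load("pics/W_top.npy")
for u,v in [(240,340),(330,320),(230,230),(450,220)]: print(u,v,W[v,u])
print(bot.get_obs()['t'])
E
```

```text
top turner 0.87 278.6 275.9 [ 0.4548 -0.0505  0.0509]
top turner_tip 0.81 280.7 219.6 [ 0.6036 -0.0514  0.0061]
top turner_heel 0.16 358.6 213.6 [ 0.6147 -0.2534  0.0192]
top plate 0.94 162.8 221.2 [0.5715 0.2031 0.1707]
top rack 0.73 181.2 231.4 [0.5529 0.1677 0.1405]
top rack_gap 0.91 182.2 233.8 [0.5485 0.1657 0.1387]
top stand 0.68 360.4 209.2 [ 0.6264 -0.2592  0.0132]
turner 0.8 1355
plate 0.94 3657
rack 0.84 1831
stand 0.59 3239
scene turner 0.82 287.0 292.7 [ 0.4424 -0.0544  0.0002]
scene turner_tip 0.73 314.4 270.4 [ 0.5877 -0.0628  0.0053]
scene turner_heel 0.56 301.8 276.9 [ 0.5196 -0.0583  0.0159]
scene plate 0.66 236.0 211.8 [0.5632 0.1952 0.1623]
scene rack 0.91 243.4 252.3 [0.5498 0.1719 0.0329]
scene rack_mid 0.93 235.9 208.7 [0.5644 0.199  0.1712]
scene rack_gap 0.88 241.4 221.1 [0.5479 0.1671 0.1396]
scene stand 0.6 381.0 282.8 [ 0.5965 -0.2763  0.0111]
scene stand_top 0.59 376.3 256.9 [ 0.6788 -0.2265  0.0478]
240 340 [ 0.2947  0.0502 -0.0006]
330 320 [ 0.3428 -0.1783 -0.0005]
230 230 [0.5765 0.0788 0.0035]
450 220 [ 0.5975 -0.4938 -0.0008]
1.35
```

```bash
python3 - <<'E'
from h import *
np.set_printoptions(precision=4,suppress=True)
W=np.load("pics/W_top.npy")
m=np.load("pics/m_turner.npy"); P=W[m]; P=P[np.isfinite(P).all(1)]
g=P[(P[:,2]>0.045)&(P[:,2]<0.06)]; 
print("grip",cv2.minAreaRect((g[:,:2]*1000).astype(np.float32)),np.median(g[:,2]))
b=P[(P[:,0]>0.53)&(P[:,2]<0.012)]
print("blade",cv2.minAreaRect((b[:,:2]*1000).astype(np.float32)),np.median(b[:,2]))
print("turner zmin/max x", P[:,0].min(),P[:,0].max())
# stand tops
m=np.zeros((480,640),bool); m[170:255,315:410]=1
P=W[m]; t=P[(P[:,2]>0.074)&(P[:,2]<0.09)]
print("stand tops",len(t),np.median(t[:,2]),cv2.minAreaRect((t[:,:2]*1000).astype(np.float32)))
n,l=0,0
lab=(t[:,1]>t[:,1].mean()).astype(int)
from scipy.cluster.vq import kmeans2
c,lab=kmeans2(t[:,:2],np.array([[0.6,-.2],[0.6,-.33]]),minit='matrix')
for i in(0,1): print(c[i],(lab==i).sum(),cv2.minAreaRect((t[lab==i][:,:2]*1000).astype(np.float32)))
# plate
m=np.load("pics/m_plate.npy"); P=W[cv2.erode(m.astype(np.uint8),np.ones((5,5)))>0]
def plane(P):
    for _ in range(5):
        c=P.mean(0); n=np.linalg.svd(P-c,full_matrices=0)[2][2]; n*=np.sign(n[2]); e=(P-c)@n; P=P[abs(e)<2.5*e.std()+1e-4]
    return c,n,e.std()
c,n,s=plane(P); print("plate plane",c,n,np.degrees(np.arccos(n[2])),np.degrees(np.arctan2(-n[1],-n[0])),s)
Pm=W[m];Pm=Pm[np.isfinite(Pm).all(1)&(abs((Pm-c)@n)<.012)]
yaw=np.arctan2(-n[1],-n[0]); 
ux=np.array([-n[0],-n[1],0])/np.hypot(n[0],n[1]); uy=np.cross([0,0,1],ux); us=np.cross(uy,n)
q=np.stack([(Pm-c)@us,(Pm-c)@uy],-1)*1000
r=cv2.minAreaRect(q.astype(np.float32)); print("plate rect (slope,y)",r, "centre",c+us*r[0][0]/1000+uy*r[0][1]/1000, us,uy)
# board
mm=np.zeros((480,640),bool); mm[225:260,175:215]=1; mm&=~cv2.dilate(m.astype(np.uint8),np.ones((5,5))).astype(bool)
B=W[mm]; cc=np.array([0.5485,0.1657,0.1387])
k=(abs((B-cc)@n)<0.006); B=B[k]
c2,n2,s=plane(B); print("board",len(B),c2,n2,np.degrees(np.arccos(n2[2])),np.degrees(np.arctan2(-n2[1],-n2[0])),s,"dist plate",(c-c2)@n)
q=np.stack([(B-c2)@us,(B-c2)@uy],-1)*1000
r=cv2.minAreaRect(q.astype(np.float32)); print("board rect",r,c2+us*r[0][0]/1000+uy*r[0][1]/1000)
E
python3 - <<'E'
import cv2
a=cv2.imread('pics/top0.png')
cv2.imwrite('pics/z1.png',cv2.resize(a[165:325,100:300],None,fx=4,fy=4,interpolation=cv2.INTER_CUBIC)[:600])
cv2.imwrite('pics/z2.png',cv2.resize(a[165:285,300:440],None,fx=5,fy=5,interpolation=cv2.INTER_CUBIC)[:600])
E
```

```text
grip ((449.16204833984375, -48.05198287963867), (19.99834632873535, 106.97987365722656), 89.70575714111328) 0.05302153401527132
blade ((567.7594604492188, -51.04371643066406), (73.44786834716797, 75.14910888671875), 89.73499298095703) 0.00330247513225701
turner zmin/max x 0.3765327106276386 0.6054448155947751
stand tops 510 0.08143637007198712 ((614.21435546875, -262.89715576171875), (144.14422607421875, 110.58088684082031), 71.94168853759766)
[ 0.6343 -0.201 ] 250 ((634.2410278320312, -200.96841430664062), (13.97193717956543, 109.03437042236328), 71.94168853759766)
[ 0.5937 -0.3239] 260 ((594.1519775390625, -324.4405822753906), (14.468859672546387, 110.6212158203125), 71.66637420654297)Traceback (most recent call last):
  File "<stdin>", line 25, in <module>
  File "<stdin>", line 23, in plane
    u, s, vh = gufunc(a, signature=signature)
               ~~~~~~^^^^^^^^^^^^^^^^^^^^^^^^
    raise LinAlgError("SVD did not converge")
numpy.linalg.LinAlgError: SVD did not converge
```

View pics/z1.png

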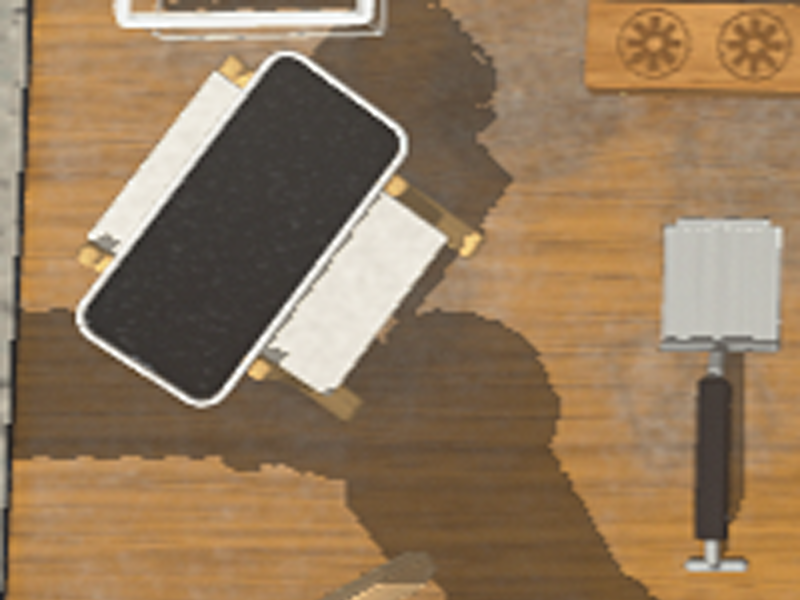

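View pics/z2.png

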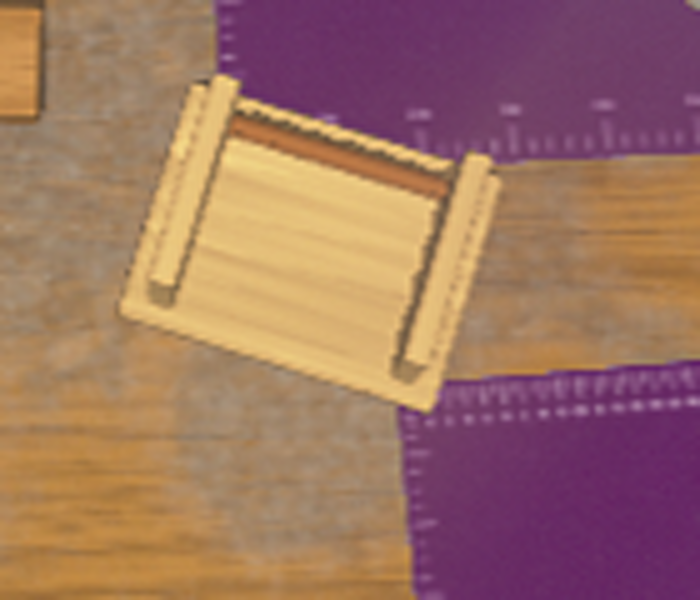

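Run:
```python
from h import *
np.set_printoptions(precision=4,suppress=True)
W=np.load("pics/W_top.npy")
def fin(P): return P[np.isfinite(P).all(1)]
m=np.load("pics/m_turner.npy"); P=fin(W[m])
g=P[(P[:,2]>0.045)&(P[:,2]<0.06)]; d=np.linalg.svd(g[:,:2]-g[:,:2].mean(0))[2][0]; print("grip yaw",np.degrees(np.arctan(d[1]/d[0])),g[:,:2].mean(0))
m=np.load("pics/m_plate.npy"); P=fin(W[cv2.erode(m.astype(np.uint8),np.ones((9,9)))>0])
def plane(P):
    for _ in range(5):
        c=P.mean(0); n=np.linalg.svd(P-c,full_matrices=0)[2][2]; n*=np.sign(n[2]); e=(P-c)@n; P=P[abs(e)<2.5*e.std()+1e-4]
    return c,n,e.std()
c,n,s=plane(P); print("plate plane",c,n,np.degrees(np.arccos(n[2])),np.degrees(np.arctan2(-n[1],-n[0])),s,len(P))
Pm=fin(W[m]);Pm=Pm[(abs((Pm-c)@n)<.012)]
ux=np.array([-n[0],-n[1],0])/np.hypot(n[0],n[1]); uy=np.cross([0,0,1],ux); us=np.cross(uy,n)
q=np.stack([(Pm-c)@us,(Pm-c)@uy],-1)*1000
r=cv2.minAreaRect(q.astype(np.float32)); print("plate rect (slope,y)",r, "centre",c+us*r[0][0]/1000+uy*r[0][1]/1000, us,uy)
mm=np.zeros((480,640),bool); mm[205:265,165:225]=1; mm&=~cv2.dilate(m.astype(np.uint8),np.ones((5,5))).astype(bool)
B=fin(W[mm]); cc=np.array([0.5485,0.1657,0.1387])
B=B[(abs((B-cc)@n)<0.004)]
c2,n2,s=plane(B); print("board",len(B),c2,n2,np.degrees(np.arccos(n2[2])),np.degrees(np.arctan2(-n2[1],-n2[0])),s,"dist plate",(c-c2)@n)
q=np.stack([(B-c2)@us,(B-c2)@uy],-1)*1000
r=cv2.minAreaRect(q.astype(np.float32)); print("board rect",r,c2+us*r[0][0]/1000+uy*r[0][1]/1000)
# upper board
mm=np.zeros((480,640),bool); mm[165:240,110:170]=1; mm&=~cv2.dilate(m.astype(np.uint8),np.ones((5,5))).astype(bool)
U=fin(W[mm]); U=U[abs((U-c2)@n)<.006]; print("upper",len(U),plane(U))
q=np.stack([(U-c2)@us,(U-c2)@uy],-1)*1000; print(cv2.minAreaRect(q.astype(np.float32)))
A=np.vstack([B,U]); print("all",plane(A)); c3,n3,_=plane(A); print(np.degrees(np.arccos(n3[2])),np.degrees(np.arctan2(-n3[1],-n3[0])))
```

```text
grip yaw -0.5200250916124675 [ 0.4449 -0.0493]
plate plane [0.5688 0.2065 0.1743] [-0.2467 -0.3437  0.9061] 25.025054915649115 54.33236412058344 0.0021997795851697163 2374
plate rect (slope,y) ((-2.1134376525878906, -0.8334579467773438), (197.35574340820312, 96.52240753173828), 89.88148498535156) centre [0.5683 0.2044 0.1734] [0.5283 0.7361 0.423 ] [-0.8124  0.5831  0.    ]
board 833 [0.536  0.1522 0.1297] [-0.2474 -0.3417  0.9067] 24.949083734494693 54.0975728643139 0.0018744252389783038 dist plate 0.013667552927942174
board rect ((0.3870086669921875, -0.3219184875488281), (44.90165328979492, 117.8481216430664), 0.08454451709985733) [0.5365 0.1523 0.1299]
upper 308 (array([0.6064, 0.2509, 0.1859]), array([-0.2488, -0.3374,  0.9079]), np.float64(0.0020932850426467722))
((133.07275390625, -2.8596038818359375), (131.75762939453125, 13.444550514221191), 89.79005432128906)
all (array([0.5545, 0.1784, 0.1446]), array([-0.2473, -0.3401,  0.9073]), np.float64(0.001920319804345516))
24.86658111410833 53.984217629160895
```

```bash
cat >> h.py <<'E'
from scipy.spatial.transform import Slerp
def frame(yaw,pitch,roll=0):
    """tool rot: x = turner forward (yaw deg, pitched up by pitch deg), z = away from upper side"""
    f=R.from_euler('ZYX',[yaw,-pitch,roll],degrees=True).as_matrix()
    return np.stack([f[:,0],-f[:,1],-f[:,2]],1)
def plan(p0,R0,p1,R1,n,g,ease=False,dec=1):
    """straight line in world; prints rows"""
    s=np.linspace(0,1,n+1)
    if ease: s=s*s*(3-2*s)
    rr=R.from_matrix([R0,R1]); sl=Slerp([0,1],rr)
    p=np.array(p0,float);Rc=np.array(R0); out=[]
    for i in range(1,n+1):
        pt=p0+(np.array(p1)-p0)*s[i]; Rt=sl(s[i]).as_matrix()
        sh=np.round(Rc.T@(pt-p)*1000,dec); tu=np.round(R.from_matrix(Rc.T@Rt).as_rotvec(degrees=True),dec)
        sh=sh+0.;tu=tu+0.
        out.append([sh.tolist(),tu.tolist(),g]); p=p+Rc@sh/1000; Rc=Rc@R.from_rotvec(tu,degrees=True).as_matrix()
    import json; print(json.dumps(out).replace(' ',''))
    return p,Rc
E
python3 - <<'E'
from h import *
from station import bot
o=bot.get_obs(); p=o['eef_pos'];Rc=Rq(o['tool_rot'])
p,Rc=plan(p,Rc,[0.46,0.38,0.30],frame(90,0),8,-1)
p,Rc=plan(p,Rc,[0.465,-0.0495,0.13],frame(-0.8,0),10,-1)
E
```

```text
[[[-38.3,-20.4,-8.6],[0.0,0.0,8.8],-1],[[-41.0,-14.3,-8.6],[0.0,0.0,8.8],-1],[[-42.7,-7.8,-8.6],[0.0,0.0,8.8],-1],[[-43.4,-1.3,-8.5],[0.0,0.0,8.8],-1],[[-43.0,5.5,-8.6],[0.0,0.0,8.8],-1],[[-41.8,11.9,-8.6],[0.0,0.0,8.9],-1],[[-39.3,18.3,-8.6],[0.0,0.0,8.8],-1],[[-36.2,24.0,-8.6],[0.0,0.0,8.8],-1]]
[[[-42.9,0.5,17.0],[0.0,0.0,9.1],-1],[[-42.4,7.3,17.0],[0.0,0.0,9.1],-1],[[-40.6,14.0,17.0],[0.0,0.0,9.0],-1],[[-38.0,20.0,17.0],[0.0,0.0,9.1],-1],[[-34.2,25.9,17.0],[0.0,0.0,9.1],-1],[[-29.8,30.9,17.0],[0.0,0.0,9.1],-1],[[-24.5,35.3,17.0],[0.0,0.0,9.0],-1],[[-18.7,38.7,17.0],[0.0,0.0,9.1],-1],[[-12.4,41.1,17.0],[0.0,0.0,9.1],-1],[[-5.6,42.6,17.0],[0.0,0.0,9.1],-1]]
```

```bash
python3 -m jog '[[[-38,-20,-9],[0,0,8.8],-1],[[-41,-14,-9],[0,0,8.8],-1],[[-43,-8,-9],[0,0,8.8],-1],[[-43,-1,-9],[0,0,8.8],-1],[[-43,5,-9],[0,0,8.8],-1],[[-42,12,-8],[0,0,8.8],-1],[[-39,18,-8],[0,0,8.8],-1],[[-36,24,-8],[0,0,8.8],-1]]'
python3 -m jog '[[[-43,0,8],[0,0,9.1],-1],[[-42,7,12],[0,0,9.1],-1],[[-41,14,17],[0,0,9],-1],[[-38,20,17],[0,0,9.1],-1],[[-34,26,17],[0,0,9.1],-1],[[-30,31,17],[0,0,9.1],-1],[[-25,35,17],[0,0,9],-1],[[-19,39,17],[0,0,9.1],-1],[[-12,41,17],[0,0,9.1],-1],[[-5,42,17],[0,0,9.1],-1],[[0,0,0],[0,0,0],-1]]'
python3 - <<'E'
from h import *
from station import bot
o=bot.get_obs(); p=o['eef_pos'];Rc=Rq(o['tool_rot']); print(o['t'],p,Rc,o['q'])
ci=bot.camera_info('wrist'); im,d=bot.read_camera('wrist'); cv2.imwrite('pics/w1.png',im[:,:,::-1])
W=cloud(d,ci,wristT(o,ci)); np.save('pics/W_w1.npy',W)
E
```

```text
t: 2.35
eef_pos: [0.4603, 0.3799, 0.3008]
tool_rot: [-0.0, 0.708, 0.706, 0.0]
contact_force: [0.8, -0.3, -0.5]
gripper_width: 1.001
t: 3.72
eef_pos: [0.4637, -0.0515, 0.1437]
tool_rot: [0.001, 1.0, -0.01, -0.001]
contact_force: [0.0, 0.2, -0.7]
gripper_width: 0.996
3.725 [ 0.46373528 -0.05145273  0.14366229] [[ 0.99980927 -0.01947436 -0.00147704]
 [-0.0194768  -0.99980894 -0.00165393]
 [-0.00144455  0.00168239 -0.99999754]] [-0.67464586  0.32105877  0.78259695  2.16136393 -0.32064372  0.77614083
 -1.27552347]
```

View pics/w1.png

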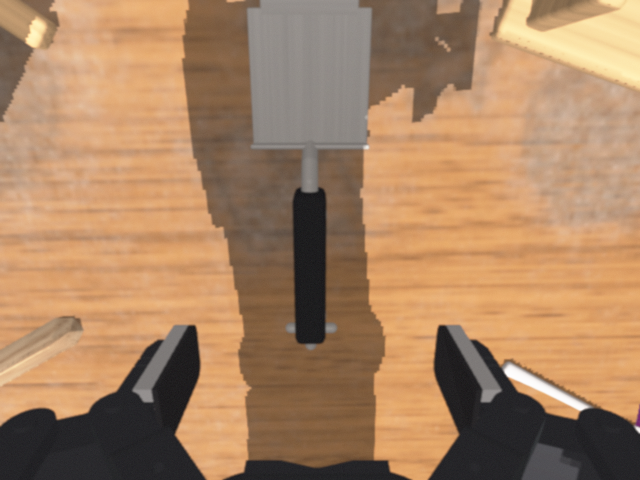

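Run:
```python
from h import *
np.set_printoptions(precision=4,suppress=True)
W=np.load('pics/W_w1.npy'); P=W.reshape(-1,3); P=P[np.isfinite(P).all(1)]
g=P[(P[:,2]>0.04)&(P[:,2]<0.06)&(abs(P[:,1]+.05)<.03)&(P[:,0]<.51)&(P[:,0]>.38)]
print(len(g),cv2.minAreaRect((g[:,:2]*1000).astype(np.float32)),np.median(g[:,2]),g[:,0].min(),g[:,0].max())
for a,b in((.41,.43),(.43,.45),(.45,.47),(.47,.49)):
    k=g[(g[:,0]>a)&(g[:,0]<b)&(g[:,2]>.05)]; print(a,k[:,1].min(),k[:,1].max())
w=W[140:150,255:365].reshape(-1,3); print(np.nanmedian(w,0))
for u,v in((200,250),(400,250),(310,80)): print(W[v,u])
```

```text
5115 ((452.602294921875, -46.52244567871094), (19.986141204833984, 110.52593994140625), 88.87747955322266) 0.05276188153041045 0.39723704431164064 0.5078477171961258
0.41 -0.05559150138247663 -0.03620517619950158
0.43 -0.05584545763076399 -0.03627435754332402
0.45 -0.056695543789445677 -0.03681947290037446
0.47 -0.056993872655327946 -0.03696129641769576
[ 0.521  -0.0474  0.0137]
[0.4457 0.0349 0.0005]
[ 0.4421 -0.1122 -0.0008]
[ 0.5602 -0.0488  0.0019]
```

```bash
python3 -m jog '[[[2,-3.5,30],[0,0,0],-1],[[0,0,40],[0,0,0],-1],[[0,0,30],[0,0,0],-1],[[0,0,18],[0,0,0],-1],[[0,0,8],[0,0,0],-1],[[0,0,0],[0,0,0],0.3],[[0,0,0],[0,0,0],1],[[0,0,0],[0,0,0],1],[[0,0,0],[0,0,0],1],[[0,0,0],[0,0,0],1],[[0,0,0],[0,0,0],1]]' 100
```

```text
t: 5.15
eef_pos: [0.4673, -0.0447, 0.019]
tool_rot: [-0.0, 1.0, -0.006, 0.001]
contact_force: [-1.7, 0.1, 7.4]
gripper_width: 0.218
```

```bash
python3 -m jog '[[[0,0,-10],[0,0,0],1],[[0,0,-30],[0,0,0],1],[[0,0,-40],[0,0,0],1],[[0,0,-40],[0,0,0],1],[[0,0,0],[0,0,0],1]]'
python3 - <<'E'
from h import *
from station import bot
np.set_printoptions(precision=4,suppress=True)
ci=bot.camera_info('wrist');o=bot.get_obs(); im,d=bot.read_camera('wrist'); cv2.imwrite('pics/w2.png',im[:,:,::-1])
W=cloud(d,ci,ci['mount'])*1000; np.save('pics/T_w2.npy',W)
print(o['t'],o['eef_pos'],Rq(o['tool_rot']))
for t in("turner_tip","turner_heel","turner"):
    r=bot.landmark_of('wrist',t)
    for k in r[:1]:
        u,v=k["xy"][0]*640,k["xy"][1]*480; print(t,k['score'],u,v,W[int(v),int(u)])
it,dt=bot.read_camera('top'); cv2.imwrite('pics/t2.png',it[:,:,::-1]); np.save('pics/d_t2.npy',dt)
print(bot.get_obs()['t'])
E
```

```text
t: 5.78
eef_pos: [0.4685, -0.0447, 0.1409]
tool_rot: [-0.001, 1.0, -0.006, 0.003]
contact_force: [-0.4, 0.7, -2.0]
gripper_width: 0.222
5.775 [ 0.4685 -0.0447  0.1409] [[ 0.9999 -0.0127  0.0052]
 [-0.0127 -0.9999  0.0015]
 [ 0.0052 -0.0016 -1.    ]]
turner_heel 0.94 318.4 182.112 [55.9865 -0.0837  9.3128]
turner 0.87 318.08 336.72 [ 17.15    -0.2042 -33.4292]
6.025
```

View pics/w2.png

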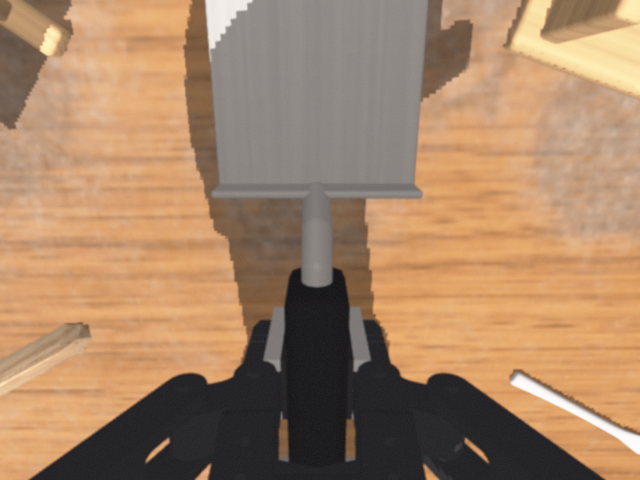

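```bash
cat > blade.py <<'E'
from h import *
def blade(W):
    B=W[10:170,235:400].reshape(-1,3); B=B[np.isfinite(B).all(1)]
    for _ in range(4):
        A=np.c_[B[:,:2],np.ones(len(B))]; c=np.linalg.lstsq(A,B[:,2],rcond=None)[0]; e=B[:,2]-A@c; B=B[abs(e)<2.5*e.std()+.1]
    print("blade top z in tool: slope x,y deg",np.degrees(np.arctan(c[:2])),"z@0",c[2],"std",e.std(),"z@x=60,140",c[2]+60*c[0],c[2]+140*c[0])
    for v in (30,60,90,120,150):
        r=W[v]; k=np.where(abs(r[:,2]-(c[0]*r[:,0]+c[1]*r[:,1]+c[2]))<2.5)[0]; k=k[(k>180)&(k<450)]
        print(v,r[k[0]],r[k[-1]],"mid y",(r[k[0],1]+r[k[-1],1])/2)
E
python3 - <<'E'
from blade import *
np.set_printoptions(precision=2,suppress=True)
W=np.load('pics/T_w2.npy'); blade(W)
k=W[186:197,215:418].reshape(-1,3); print("heel",np.nanmedian(k,0),np.nanmin(k,0),np.nanmax(k,0))
for v in(176,180,182,184,186,190,194,198): print(v,W[v,270])
E
python3 - <<'E'
from h import *
from station import bot
ci=bot.camera_info('top'); W=cloud(np.load('pics/d_t2.npy'),ci)
P=W.reshape(-1,3);P=P[np.isfinite(P).all(1)]
k=P[(P[:,2]>.09)&(P[:,2]<.13)&(P[:,0]>.5)&(P[:,0]<.65)&(abs(P[:,1]+.05)<.06)]
print(len(k),k.min(0),k.max(0),np.median(k,0),cv2.minAreaRect((k[:,:2]*1000).astype(np.float32)))
b=k[(k[:,0]>.56)];A=np.c_[b[:,:2]-b[:,:2].mean(0),np.ones(len(b))];c=np.linalg.lstsq(A,b[:,2],rcond=None)[0];print(np.degrees(c[:2]),c[2],b.mean(0),(b[:,2]-A@c).std())
E
```

```text
blade top z in tool: slope x,y deg [ 0.04 -0.  ] z@0 16.49152283703807 std 0.6377464985959158 z@x=60,140 16.53525905134494 16.593574003754103
30 [107.61 -38.57  17.11] [107.48  36.88  16.51] mid y -0.8440584795649677
60 [ 97.97 -38.07  16.  ] [98.05 37.23 17.56] mid y -0.42346560544160994
90 [ 88.07 -38.33  16.58] [88.03 36.78 16.75] mid y -0.7750900476741549
120 [ 77.7  -38.36  16.19] [77.61 36.94 17.01] mid y -0.711286724182898
150 [ 66.78 -38.25  16.78] [66.72 37.01 16.88] mid y -0.6199179084099029
heel [53.86 -0.81  3.68] [ 27.56 -71.    -1.63] [ 55.52  68.67 141.39]
176 [ 56.85 -18.62  17.18]
180 [ 55.33 -18.66  16.95]
182 [ 54.61 -18.65  16.66]
184 [ 54.54 -18.27  12.99]
186 [ 54.21 -18.04  10.78]
190 [ 54.3  -17.23   3.11]
194 [ 52.96 -17.22   2.59]
198 [ 19.7  -33.22 141.48]
640 [ 0.51463005 -0.08520982  0.11443573] [ 0.60297717 -0.00828524  0.12840657] [ 0.57771983 -0.0516463   0.12102998] ((559.1312255859375, -45.95769500732422), (76.32830810546875, 86.95306396484375), 88.08235931396484)
[-0.75064413 -0.2142657 ] 0.12108426020125962 [ 0.58122739 -0.04699211  0.12108426] 0.002190490175774841
```

Run:
```python
from h import *
from station import bot
np.set_printoptions(precision=4,suppress=True)
def fit(P,n=4):
    P=P[np.isfinite(P).all(1)]
    m0=P[:,:2].mean(0)
    for _ in range(n):
        A=np.c_[P[:,:2]-m0,np.ones(len(P))];c=np.linalg.lstsq(A,P[:,2],rcond=None)[0];e=P[:,2]-A@c;P=P[abs(e)<2.5*e.std()+1e-4]
    return np.degrees(c[:2]),c[2],m0,e.std()
W=np.load('pics/W_w1.npy')
print("w1 table L",fit(W[100:400,60:180].reshape(-1,3)))
print("w1 table R",fit(W[240:330,400:600].reshape(-1,3)))
print("w1 blade",fit(W[20:135,260:360].reshape(-1,3)))
T=np.load('pics/T_w2.npy')/1000; 
Rr=np.array([[ 0.9999,-0.0127,0.0052],[-0.0127,-0.9999,0.0015],[0.0052,-0.0016,-1.]]); p=np.array([0.4685,-.0447,.1409])
V=T@Rr.T+p
print("w2 table L",fit(V[100:300,60:180].reshape(-1,3)))
print("w2 blade",fit(V[10:170,235:400].reshape(-1,3)))
Wt=np.load('pics/W_top.npy'); m=np.load("pics/m_turner.npy")
print("top0 blade",fit(Wt[222:247,270:292].reshape(-1,3)))
print("top table",fit(Wt[270:330,215:260].reshape(-1,3)),fit(Wt[200:310,300:318].reshape(-1,3)))
ci=bot.camera_info('top'); W2=cloud(np.load('pics/d_t2.npy'),ci)
P=W2.reshape(-1,3);P=P[np.isfinite(P).all(1)]
k=P[(P[:,2]>.09)&(P[:,2]<.135)&(P[:,0]>.5)&(P[:,0]<.65)&(abs(P[:,1]+.05)<.06)]
print("top2 blade",fit(k[k[:,0]>.53]))
```

```text
w1 table L (array([ -2.8896, -13.5681]), np.float64(0.0036088263684892485), array([0.454 , 0.0871]), np.float64(0.016180833244267365))
w1 table R (array([ 0.0928, -0.008 ]), np.float64(-3.053179426102434e-05), array([ 0.4131, -0.1884]), np.float64(0.0006292584639466903))
w1 blade (array([-0.0017, -0.0192]), np.float64(0.002661395250520347), array([ 0.5615, -0.0485]), np.float64(0.0007001287363288021))
w2 table L (array([ 0.0441, -0.0384]), np.float64(2.2977747146650518e-05), array([0.4879, 0.0941]), np.float64(0.0006526427382537029))
w2 blade (array([0.2568, 0.0853]), np.float64(0.12480123640404453), array([ 0.5563, -0.0454]), np.float64(0.0006377628014906215))
top0 blade (array([0.0646, 0.0054]), np.float64(0.0032504247733628976), array([ 0.5646, -0.0526]), np.float64(0.0023218023274846618))
top table (array([ 0.0072, -0.023 ]), np.float64(0.0004927984110031879), array([0.397 , 0.0589]), np.float64(0.002463184383979583)) (array([ 0.0215, -0.2767]), np.float64(0.0006394075625460937), array([ 0.5114, -0.1248]), np.float64(0.0024648700115715533))
top2 blade (array([ 0.4094, -0.245 ]), np.float64(0.12099795443972794), array([ 0.5776, -0.0497]), np.float64(0.0020168831634087003))
```

```bash
cat > geo.py <<'E'
from h import *
TIP=np.array([139.5,-0.7,19.0])/1000
M=np.array([0.5755,0.2072,0.1685]); YAW=54.2
f=R.from_euler('ZYX',[YAW,-25,0],degrees=True).as_matrix(); us,uy,n=f.T
RT=frame(YAW,25)
LAT=0.004
def tcp(s,h,lat=LAT):
    """tip underside at s along slope, h above board (m)"""
    P=M-.007*n+us*s+uy*lat+n*h
    return P-RT@TIP
def where(o):
    T=o['eef_pos']+Rq(o['tool_rot'])@TIP
    d=T-(M-.007*n); Rr=RT.T@Rq(o['tool_rot'])
    print("t",round(o['t'],2),"tip s,lat,h mm",np.round(np.array([d@us,d@uy,d@n])*1000,1),"roterr(tool) deg",np.round(R.from_matrix(Rr).as_rotvec(degrees=True),2),"F slope(s,y,n)",np.round([o['contact_force']@us,o['contact_force']@uy,o['contact_force']@n],1),"T",np.round(o['torque'],2),"w",round(o['gripper_width'],3))
E
python3 - <<'E'
from geo import *
from station import bot
o=bot.get_obs(); p=o['eef_pos'];Rc=Rq(o['tool_rot'])
print(o['q'],tcp(-.09,.05),tcp(-.062,.03))
p,Rc=plan(p,Rc,tcp(-.09,.05),RT,7,1)
p,Rc=plan(p,Rc,tcp(-.064,.015),RT,2,1)
E
```

```text
[-0.68775133  0.33978048  0.78739408  2.16330557 -0.34660583  0.76667627
 -1.25819254] [0.43582642 0.01917924 0.12770019] [0.45561494 0.0466167  0.12140735]
[[[-4.4,-9.1,1.4],[1.7,3.3,-7.7],1],[[-3.2,-9.5,1.4],[1.7,3.3,-7.7],1],[[-2.0,-9.9,1.6],[1.7,3.3,-7.8],1],[[-0.8,-9.9,1.8],[1.7,3.3,-7.7],1],[[0.5,-10.0,2.1],[1.7,3.4,-7.7],1],[[1.7,-9.7,2.4],[1.7,3.3,-7.7],1],[[2.8,-9.3,2.9],[1.7,3.3,-7.7],1]]
[[[13.0,0.0,17.5],[0.0,0.0,0.0],1],[[13.0,-0.1,17.5],[0.0,0.0,0.0],1]]
```

Run:
```python
from geo import *
from station import bot
o=bot.get_obs(); p=o['eef_pos'];Rc=Rq(o['tool_rot'])
p=p+[0,0,.05]
p,Rc=plan(p,Rc,tcp(-.068,.07),RT,7,1)
print(p)
p,Rc=plan(p,Rc,tcp(-.064,.015),RT,2,1)
```

```text
[[[-3.4,-10.4,4.6],[1.7,3.3,-7.7],1],[[-2.3,-10.7,4.8],[1.7,3.3,-7.7],1],[[-1.2,-10.7,4.9],[1.7,3.3,-7.8],1],[[0.1,-10.7,5.3],[1.7,3.3,-7.7],1],[[1.1,-10.4,5.6],[1.7,3.4,-7.7],1],[[2.2,-10.0,6.0],[1.7,3.3,-7.7],1],[[3.1,-9.5,6.4],[1.7,3.3,-7.7],1]]
[0.44252829 0.02843005 0.1551495 ]
[[[2.0,0.0,27.5],[0.0,0.0,0.0],1],[[2.0,-0.1,27.6],[0.0,0.0,0.0],1]]
```

```bash
python3 -m jog '[[[0,0,-50],[0,0,0],1],[[-3.5,-10.5,4.5],[1.7,3.3,-7.7],1],[[-2.5,-10.5,5],[1.7,3.3,-7.7],1],[[-1,-11,5],[1.7,3.3,-7.8],1],[[0,-10.5,5],[1.7,3.3,-7.7],1],[[1,-10.5,6],[1.7,3.4,-7.7],1],[[2,-10,6],[1.7,3.3,-7.7],1],[[3,-9.5,6.5],[1.7,3.3,-7.7],1],[[0,0,0],[0,0,0],1]]'
python3 - <<'E'
from geo import *
from station import bot
ci=bot.camera_info('wrist');o=bot.get_obs(); im,d=bot.read_camera('wrist'); cv2.imwrite('pics/w3.png',im[:,:,::-1]);np.save('pics/T_w3.npy',cloud(d,ci,ci['mount'])*1000)
where(o); print(o['q'])
it,dt=bot.read_camera('scene'); cv2.imwrite('pics/s3.png',cv2.resize(it[150:310,150:370,::-1],None,fx=3.6,fy=3.6))
E
```

```text
t: 7.15
eef_pos: [0.4419, 0.0264, 0.1544]
tool_rot: [-0.098, 0.874, 0.436, 0.189]
contact_force: [-0.3, -0.6, -1.1]
gripper_width: 0.22
t 7.15 tip s,lat,h mm [-70.3   0.5  69.1] roterr(tool) deg [-0.15 -0.45  1.1 ] F slope(s,y,n) [-1.1 -0.2 -0.7] T [-0.52  0.36  0.01] w 0.22
[-0.44131843  0.1407407   0.54843999  2.36639001 -0.85302654  0.59836234
  0.15562245]
```

View pics/w3.png

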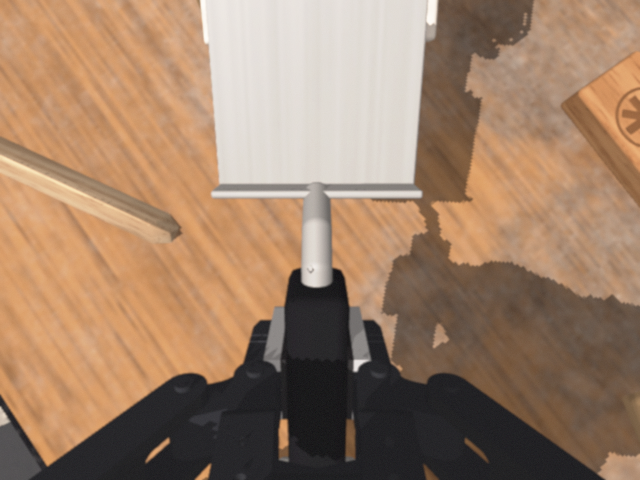

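View pics/s3.png

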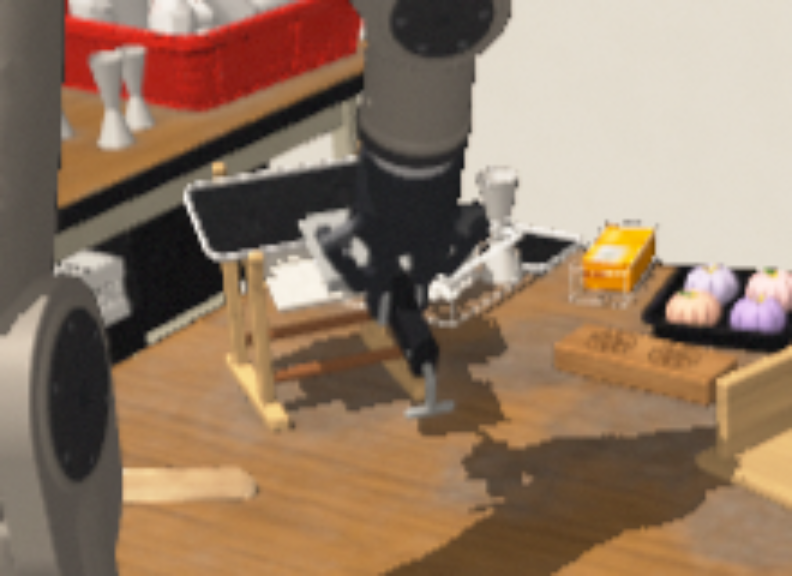

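```bash
python3 -m jog '[[[4,-0.8,25],[0.15,0.45,-1.1],1],[[4,0,20],[0,0,0],1],[[0,0,8],[0,0,0],1],[[0,0,0],[0,0,0],1]]'
python3 - <<'E'
from geo import *
from station import bot
np.set_printoptions(precision=1,suppress=True)
T=np.load('pics/T_w3.npy')
for v in(5,20,35):
    print(v,[T[v,u].round(1).tolist() for u in(202,204,206,428,432,436)])
where(bot.get_obs())
E
```

```text
t: 7.75
eef_pos: [0.4604, 0.0519, 0.1109]
tool_rot: [-0.098, 0.868, 0.446, 0.194]
contact_force: [0.2, -0.2, -1.9]
gripper_width: 0.219
5 [[129.3, -56.5, 90.1], [129.2, -55.4, 89.5], [115.3, -37.2, 16.4], [129.3, 55.5, 90.2], [129.0, 57.1, 88.7], [129.3, 59.5, 90.2]]
20 [[122.3, -56.6, 88.0], [122.6, -56.0, 89.8], [122.5, -54.8, 88.9], [122.6, 56.0, 89.8], [122.6, 58.1, 90.2], [146.3, 97.8, 236.7]]
35 [[134.7, -93.0, 232.1], [115.8, -56.6, 89.8], [115.8, -55.6, 89.6], [115.8, 56.6, 89.9], [115.9, 58.7, 90.4], [134.4, 97.2, 230.5]]
t 7.75 tip s,lat,h mm [-60.    3.7  17.7] roterr(tool) deg [-0.1  0.1 -0.2] F slope(s,y,n) [-0.9 -0.3 -1.7] T [-0.5  0.3 -0. ] w 0.219
```

```bash
python3 -m jog '[[[0,0,9],[0.1,-0.1,0.2],1],[[0,0,5],[0,0,0],1],[[0,0,2],[0,0,0],1]]'
python3 - <<'E'
from geo import *
from station import bot
where(bot.get_obs())
E
python3 -m jog '[[[0,0,1],[0,0,0],1],[[0,0,0],[0,0,0],1]]'
python3 - <<'E'
from geo import *
from station import bot
where(bot.get_obs())
E
```

```text
t: 8.12
eef_pos: [0.4644, 0.0572, 0.097]
tool_rot: [-0.099, 0.869, 0.445, 0.193]
contact_force: [0.2, 0.1, -1.3]
gripper_width: 0.214
t 8.12 tip s,lat,h mm [-59.9   3.2   2.2] roterr(tool) deg [-0.    0.07 -0.03] F slope(s,y,n) [-0.4 -0.1 -1.3] T [-0.48  0.38 -0.03] w 0.214
t: 8.38
eef_pos: [0.4645, 0.0574, 0.0961]
tool_rot: [-0.099, 0.869, 0.445, 0.193]
contact_force: [-1.0, -0.4, -2.1]
gripper_width: 0.217
t 8.38 tip s,lat,h mm [-60.    3.2   1.3] roterr(tool) deg [-0.    0.08 -0.04] F slope(s,y,n) [-1.7  0.6 -1.5] T [-0.46  0.38 -0.05] w 0.217
```

```bash
W='python3 -c "
from geo import *
from station import bot
where(bot.get_obs())"'
python3 -m jog '[[[0,0,1],[0,0,0],1],[[0,0,0],[0,0,0],1]]' >/dev/null; eval "$W"
python3 -m jog '[[[0,0,1],[0,0,0],1],[[0,0,0],[0,0,0],1]]' >/dev/null; eval "$W"
python3 -m jog '[[[0,0,0.7],[0,0,0],1],[[0,0,0],[0,0,0],1]]' >/dev/null; eval "$W"
```

```text
t 8.62 tip s,lat,h mm [-60.    3.3   0.2] roterr(tool) deg [ 0.01  0.08 -0.05] F slope(s,y,n) [-1.2 -0.7 -1.2] T [-0.52  0.35  0.03] w 0.22
t 8.88 tip s,lat,h mm [-60.    3.3  -0.9] roterr(tool) deg [ 0.01  0.07 -0.05] F slope(s,y,n) [-0.6  0.1 -1.3] T [-0.52  0.37  0.01] w 0.221
t 9.12 tip s,lat,h mm [-60.2   3.3  -1.4] roterr(tool) deg [ 0.01  0.08 -0.04] F slope(s,y,n) [-1.6  0.9  2.7] T [-0.4   0.35  0.08] w 0.218
```

```bash
W='python3 -c "
from geo import *
from station import bot
where(bot.get_obs())"'
python3 -m jog '[[[0,0,-1.8],[0,0,0],1],[[5,0,0],[0,0,0],1],[[8,0,0],[0,0,0],1],[[9,0,0],[0,0,0],1],[[8,0,0],[0,0,0],1],[[0,0,0],[0,0,0],1]]' >/dev/null; eval "$W"
python3 - <<'E'
from station import bot
import cv2
it,dt=bot.read_camera('scene'); cv2.imwrite('pics/s4.png',cv2.resize(it[170:290,180:330,::-1],None,fx=5,fy=5))
E
```

```text
t 9.88 tip s,lat,h mm [-28.9   3.6   0.4] roterr(tool) deg [ 0.01  0.11 -0.15] F slope(s,y,n) [-0.8  0.5 -1.7] T [-0.56  0.38 -0.02] w 0.221
```

View pics/s4.png

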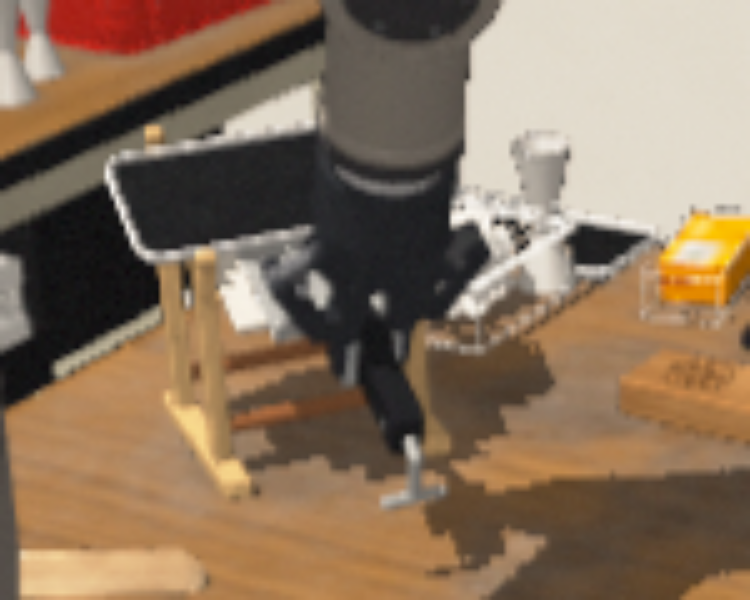

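```bash
W='python3 -c "
from geo import *
from station import bot
where(bot.get_obs())"'
python3 -m jog '[[[9,0,0],[0,0,0.1],1],[[10,0,0],[0,0,0],1],[[10,0,0],[0,0,0],1],[[10,0,0],[0,0,0],1],[[10,0,0],[0,0,0],1],[[4,0,0],[0,0,0],1],[[0,0,0],[0,0,0],1]]' >/dev/null; eval "$W"
python3 - <<'E'
from station import bot
from blade import *
np.set_printoptions(precision=2,suppress=True)
ci=bot.camera_info('wrist');im,d=bot.read_camera('wrist'); cv2.imwrite('pics/w5.png',im[:,:,::-1]);np.save('pics/T_w5.npy',cloud(d,ci,ci['mount'])*1000)
E
```

```text
t 10.8 tip s,lat,h mm [23.2  3.2  0.4] roterr(tool) deg [0.01 0.08 0.02] F slope(s,y,n) [-0.9  0.1 -1.1] T [-0.46  0.41 -0.  ] w 0.222
```

View pics/w5.png

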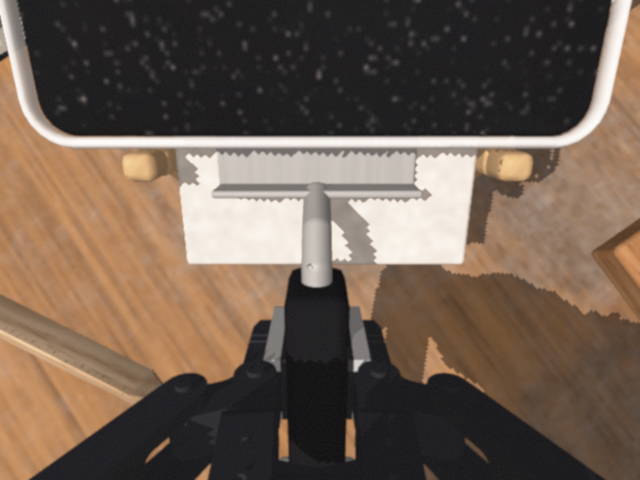

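Run:
```python
from h import *
np.set_printoptions(precision=1,suppress=True)
T=np.load('pics/T_w5.npy'); im=cv2.imread('pics/w5.png')
for v in(30,50,70):
    k=np.where((T[v,:,2]<16)&(T[v,:,2]>-5))[0]; print(v,k[0],k[-1],T[v,k[0]],T[v,k[-1]],"mid",(T[v,k[0],1]+T[v,k[-1],1])/2)
for u in(120,200,260,320,380,440,520):
    col=T[:,u]; k=np.where((col[:,2]<13)&(col[:,2]>-5)&(np.arange(480)<165))[0]; print(u,k[-1],col[k[-1]],col[k[-1]-4],"bottom board",col[262])
```

```text
30 4 624 [105.9 -98.9   3.9] [105.5  96.4   1.8] mid -1.2765604302049312
50 8 620 [100.  -98.2   2.6] [99.9 96.8  2.3] mid -0.6574405618221135
70 12 616 [ 94.1 -98.9   3.5] [94.  97.5  3.2] mid -0.6997319603538728
120 148 [ 69.  -68.6   5.6] [ 70.6 -67.3   3.3] bottom board [ -24.5 -140.   132.7]
200 148 [ 69.1 -40.3   4.3] [ 70.6 -39.8   3.2] bottom board [ 20.3 -48.9  20. ]
260 148 [ 69.2 -19.4   3.9] [ 70.6 -19.1   2.6] bottom board [ 20.2 -23.7  20.3]
320 148 [69.   1.4  5. ] [70.6  1.4  2.5] bottom board [ 36.9   1.2 -21.7]
380 148 [69.1 22.2  3.9] [70.7 21.7  1.5] bottom board [20.  27.  20.7]
440 148 [68.9 43.6  6.3] [70.5 42.8  3.9] bottom board [19.9 52.5 21. ]
520 164 [64.2 69.5 -0.3] [65.5 69.3 -0.1] bottom board [-24.6 145.3 132.5]
```

```bash
W='python3 -c "
from geo import *
from station import bot
where(bot.get_obs())"'
python3 -m jog '[[[7,0,0],[0,0,0],1],[[5,0,0],[0,0,0],1],[[2,0,0],[0,0,0],1],[[2,0,0],[0,0,0],1]]' >/dev/null; eval "$W"
python3 -m jog '[[[1.5,0,0],[0,0,0],1],[[1.5,0,0],[0,0,0],1]]' >/dev/null; eval "$W"
python3 -m jog '[[[1,0,0],[0,0,0],1],[[1,0,0],[0,0,0],1]]' >/dev/null; eval "$W"
```

```text
t 11.35 tip s,lat,h mm [38.4  3.   0.3] roterr(tool) deg [0.01 0.03 0.07] F slope(s,y,n) [-2.1 -1.  -0.6] T [-0.83  0.58  0.  ] w 0.219
t 11.6 tip s,lat,h mm [41.8  3.   0.4] roterr(tool) deg [0.01 0.06 0.06] F slope(s,y,n) [-3.   0.6 -0.7] T [-0.79  0.51  0.01] w 0.22
t 11.85 tip s,lat,h mm [43.3  3.   0.3] roterr(tool) deg [0.01 0.02 0.07] F slope(s,y,n) [-5.9  1.   2.2] T [-1.4   0.97 -0.02] w 0.224
```

```bash
W='python3 -c "
from geo import *
from station import bot
where(bot.get_obs())"'
python3 -m jog '[[[1,0,0],[0,0,0],1],[[0,0,0],[0,0,0],1]]' >/dev/null; eval "$W"
python3 - <<'E'
from station import bot
from h import *
np.set_printoptions(precision=1,suppress=True)
ci=bot.camera_info('wrist');im,d=bot.read_camera('wrist'); cv2.imwrite('pics/w6.png',im[:,:,::-1]);T=cloud(d,ci,ci['mount'])*1000
for v in(30,60):
    k=np.where((T[v,:,2]<16)&(T[v,:,2]>-8))[0]; print(v,k[0],k[-1],T[v,k[0]],T[v,k[-1]],"mid",(T[v,k[0],1]+T[v,k[-1],1])/2)
for u in(120,200,260,380,440,520):
    print(u,[T[v,u].round(1).tolist() for v in(176,180,184,188,192)])
P=T[20:150,150:500].reshape(-1,3);P=P[np.isfinite(P).all(1)]
A=np.c_[P[:,:2],np.ones(len(P))];c=np.linalg.lstsq(A,P[:,2],rcond=None)[0];print(np.degrees(c[:2]),c[2])
E
```

```text
t 12.1 tip s,lat,h mm [43.3  2.9  0.1] roterr(tool) deg [ 0.01 -0.03  0.11] F slope(s,y,n) [-7.4  0.2  1.1] T [-1.46  1.03  0.03] w 0.214
30 3 624 [105.8 -98.8   3.3] [105.7  97.    2.8] mid -0.8878454629119332
60 9 617 [ 97.1 -98.7   2.8] [97.  97.2  3.2] mid -0.7718617460393489
120 [[59.3, -69.9, 5.1], [58.3, -68.9, 2.6], [56.7, -69.7, 3.7], [22.6, -146.6, 163.7], [19.8, -146.5, 162.4]]
200 [[59.0, -41.8, 6.6], [58.0, -41.3, 4.3], [57.1, -40.6, 1.4], [52.0, -45.9, 19.5], [50.3, -46.1, 19.7]]
260 [[59.3, -19.9, 4.7], [58.2, -19.7, 2.8], [56.8, -19.8, 3.0], [54.4, -20.5, 7.7], [54.0, -19.9, 2.6]]
380 [[59.1, 22.9, 5.6], [58.0, 22.7, 3.9], [57.1, 22.4, 1.2], [54.4, 23.4, 7.5], [53.8, 22.8, 3.2]]
440 [[59.4, 43.9, 4.0], [57.9, 44.2, 4.5], [56.8, 43.7, 2.4], [51.6, 49.5, 21.1], [49.9, 49.7, 21.3]]
520 [[59.2, 72.8, 5.1], [58.1, 72.0, 3.1], [56.8, 72.0, 2.7], [22.6, 151.7, 162.6], [19.7, 151.9, 162.0]]
[-0. -0.] 6.515069902129257
```

View pics/w6.png

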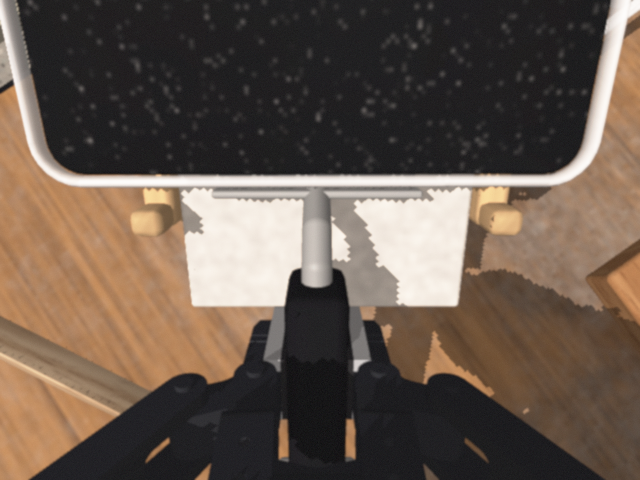

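```bash
W='python3 -c "
from geo import *
from station import bot
where(bot.get_obs())"'
python3 -m jog '[[[-2,0,0],[0,0,0],1],[[-2,0,0],[0,0,0],1],[[0,0,0],[0,0,0],1]]' 120 >/dev/null; eval "$W"
python3 -m jog '[[[0,0,-1.5],[0,0,0],1],[[0,0,-1.5],[0,0,0],1],[[0,0,-1.5],[0,0,0],1],[[0,0,-2],[0,0,0],1],[[0,0,-2],[0,0,0],1],[[0,0,-2],[0,0,0],1],[[0,0,0],[0,0,0],1]]' >/dev/null; eval "$W"
python3 - <<'E'
from station import bot
from h import *
np.set_printoptions(precision=1,suppress=True)
ci=bot.camera_info('wrist');im,d=bot.read_camera('wrist'); cv2.imwrite('pics/w7.png',im[:,:,::-1]);T=cloud(d,ci,ci['mount'])*1000
for v in(30,60):
    k=np.where((T[v,:,2]<16)&(T[v,:,2]>-8))[0]; print(v,k[0],k[-1],T[v,k[0]],T[v,k[-1]],"mid",(T[v,k[0],1]+T[v,k[-1],1])/2)
for u in(120,200,260,380,440,520):
    print(u,[T[v,u].round(1).tolist() for v in(172,176,180,184,188)])
P=T[20:140,150:500].reshape(-1,3);P=P[np.isfinite(P).all(1)]
A=np.c_[P[:,:2],np.ones(len(P))];c=np.linalg.lstsq(A,P[:,2],rcond=None)[0];print(np.degrees(c[:2]),c[2])
E
```

```text
t 12.53 tip s,lat,h mm [41.6  3.   0.6] roterr(tool) deg [0.01 0.12 0.03] F slope(s,y,n) [-0.3 -0.3 -2.1] T [-0.47  0.39 -0.  ] w 0.22
t 13.4 tip s,lat,h mm [41.   3.  11.1] roterr(tool) deg [-0.    0.08  0.05] F slope(s,y,n) [-1.3 -0.7 -3. ] T [-0.75  0.48 -0.02] w 0.22
30 11 617 [106.2 -98.2   6.2] [106.3  97.9   7.5] mid -0.14438981534949136
60 17 610 [ 97.3 -98.2   6. ] [97.3 97.1  6.6] mid -0.5519763925420804
120 [[60.5, -70.3, 6.3], [59.1, -70.4, 6.1], [26.5, -151.1, 175.2], [23.7, -150.7, 173.3], [20.7, -150.9, 172.7]]
200 [[60.5, -41.5, 5.9], [59.0, -41.8, 6.6], [52.9, -49.0, 31.6], [51.3, -49.1, 31.4], [49.7, -49.0, 30.6]]
260 [[60.3, -20.2, 7.0], [59.3, -20.0, 5.0], [55.7, -21.6, 16.7], [54.3, -21.6, 15.9], [54.2, -20.7, 8.6]]
380 [[60.4, 22.9, 6.2], [59.0, 23.0, 6.1], [55.5, 24.8, 17.5], [54.0, 24.8, 17.0], [54.4, 23.4, 7.2]]
440 [[60.2, 44.8, 7.6], [59.2, 44.2, 5.1], [53.0, 52.1, 30.8], [51.2, 52.5, 31.6], [49.7, 52.3, 30.4]]
520 [[60.4, 73.1, 6.1], [59.3, 72.5, 4.6], [26.4, 156.7, 174.6], [23.6, 156.4, 173.0], [20.6, 156.7, 172.6]]
[ 0.2 -0. ] 9.734646171925078
```

View pics/w7.png

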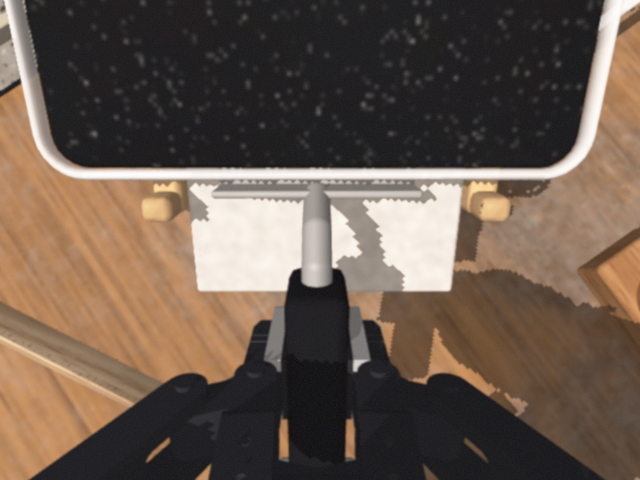

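```bash
W='python3 -c "
from geo import *
from station import bot
where(bot.get_obs()); print(bot.get_obs()[\"eef_pos\"],bot.get_obs()[\"q\"])"'
python3 -m jog '[[[0,0,-3],[0,0,0],1],[[0,0,-5],[0,0,0],1],[[0,0,-8],[0,0,0],1],[[0,0,-11],[0,0,0],1],[[0,0,-12],[0,0,0],1],[[0,0,-9],[0,0,0],1],[[0,0,-6],[0,0,0],1],[[0,0,-3],[0,0,0],1],[[0,0,0],[0,0,0],1]]' >/dev/null; eval "$W"
python3 - <<'E'
from station import bot
from h import *
np.set_printoptions(precision=1,suppress=True)
ci=bot.camera_info('wrist');im,d=bot.read_camera('wrist'); cv2.imwrite('pics/w8.png',im[:,:,::-1])
it,dt=bot.read_camera('scene'); cv2.imwrite('pics/s8.png',cv2.resize(it[150:310,150:370,::-1],None,fx=3.6,fy=3.6))
E
```

```text
t 14.57 tip s,lat,h mm [40.9  3.1 68. ] roterr(tool) deg [0.01 0.08 0.04] F slope(s,y,n) [-1.7 -0.2 -2.8] T [-0.74  0.52  0.  ] w 0.216
[0.50148446 0.1088603  0.1991251 ] [-0.67041054  0.14416589  0.58701984  2.22761411 -0.73761979  0.62191808
 -0.15203145]
```

View pics/w8.png

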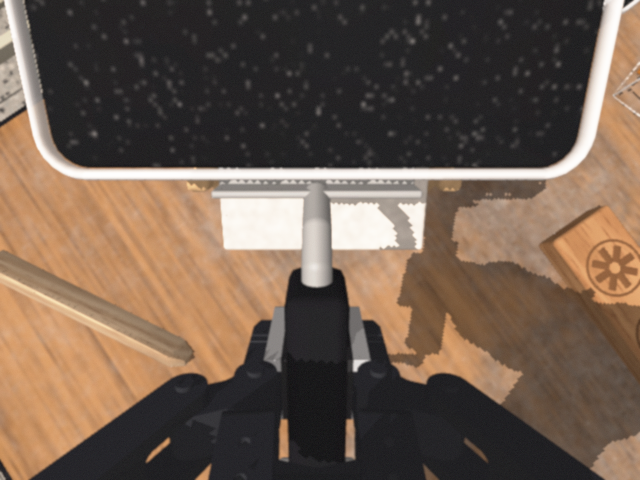

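View pics/s8.png

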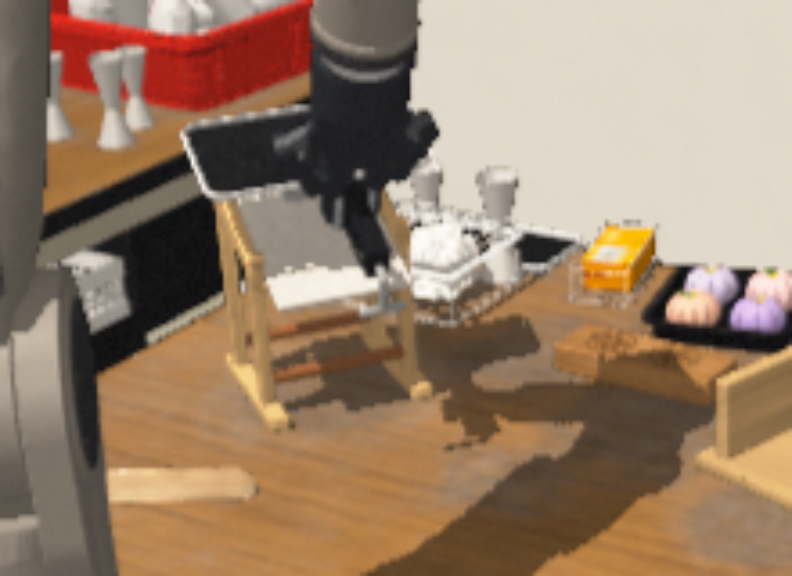

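```bash
cat > tr.py <<'E'
from geo import *
from station import bot
import json
C=np.array([0.6142,-0.2628,0.081]); SY=-18.0
PC=np.array([104.5,-0.5,16.5])/1000
RS=frame(SY,0)
def seat(h,dx=0,dy=0): return C+[0,0,h]-RS@PC
if __name__=="__main__":
    np.set_printoptions(precision=3,suppress=True)
    o=bot.get_obs(); p=o['eef_pos'];Rc=Rq(o['tool_rot'])
    p1=seat(.045);N=18; out=[];p0=p.copy()
    print(p1)
    sm=lambda x:(lambda y:y*y*(3-2*y))(np.clip(x,0,1))
    cor=np.array([[57,-98,16.5],[57,98,16.5],[151,98,16.5],[151,-98,16.5]])/1000
    for i in range(1,N+1):
        s=i/N
        pt=p0+(p1-p0)*sm(s); pt[2]=p0[2]+(p1[2]-p0[2])*sm((s-.4)/.6)+.03*np.sin(np.pi*min(1,s))
        yaw=54.2+(SY-54.2)*sm(s); pit=25*(1-sm((s-.25)/.75))
        Rt=frame(yaw,pit)
        sh=np.round(Rc.T@(pt-p)*1000,0)+0.; tu=np.round(R.from_matrix(Rc.T@Rt).as_rotvec(degrees=True),1)+0.
        if i==N: sh=np.round(Rc.T@(pt-p)*1000,1)+0.
        out.append([sh.tolist(),tu.tolist(),1]); p=p+Rc@sh/1000; Rc=Rc@R.from_rotvec(tu,degrees=True).as_matrix()
        K=p+cor@Rc.T; K=np.vstack([K,[(K[a]*(1-w)+K[(a+1)%4]*w) for a in range(4) for w in np.linspace(0,1,9)],p+Rc@TIP]); d=K-M; r=np.array([d@us,d@uy,d@n]).T*1000
        near=r[(abs(r[:,0])<105)&(abs(r[:,1])<80)]
        print(i,p,"minh",near[:,2].min() if len(near) else None)
    for a in(0,9): print(json.dumps(out[a:a+9]).replace(' ','').replace('.0,',',').replace('.0]',']'))
E
python3 tr.py
```

```text
[ 0.515 -0.231  0.143]
1 [0.502 0.106 0.204] minh 66.3800921445613
2 [0.502 0.097 0.209] minh 73.44868764070016
3 [0.502 0.084 0.214] minh 81.36566836835756
4 [0.503 0.066 0.218] minh 88.31215677021403
5 [0.504 0.044 0.222] minh 96.41069796937113
6 [0.505 0.02  0.225] minh 103.57015330025119
7 [ 0.506 -0.005  0.227] minh 108.64074543112739
8 [ 0.507 -0.033  0.228] minh 113.16081533851609
9 [ 0.508 -0.061  0.225] minh 116.01106581225604
10 [ 0.509 -0.089  0.219] minh None
11 [ 0.51  -0.116  0.212] minh None
12 [ 0.511 -0.143  0.202] minh None
13 [ 0.512 -0.167  0.191] minh None
14 [ 0.513 -0.188  0.179] minh None
15 [ 0.514 -0.206  0.168] minh None
16 [ 0.515 -0.22   0.157] minh None
17 [ 0.515 -0.228  0.149] minh None
18 [ 0.515 -0.231  0.142] minh None
[[[0,2,-6],[-0.3,-0.1,0.5],1],[[-4,5,-7],[-0.8,0,1.7],1],[[-7,9,-9],[-1.2,0,2.6],1],[[-10,12,-9],[-1.6,0,3.4],1],[[-12,16,-10],[-1.9,-0.1,4.1],1],[[-12,19,-9],[-2.1,-0.7,4.6],1],[[-12,21,-7],[-2.2,-1.4,5.1],1],[[-12,25,-6],[-2.2,-1.9,5.5],1],[[-11,26,-1],[-2,-2.3,5.6],1]]
[[[-9,27,3],[-1.8,-2.6,5.7],1],[[-6,27,6],[-1.4,-2.8,5.7],1],[[-4,26,9],[-1.2,-2.7,5.4],1],[[-2,24,11],[-0.8,-2.7,5],1],[[1,21,12],[-0.5,-2.5,4.5],1],[[3,18,11],[-0.3,-2.1,3.8],1],[[3,13,11],[-0.1,-1.7,2.8],1],[[2,8,8],[0,-1.1,1.9],1],[[1,3,7],[0,-0.4,0.6],1]]
```

```bash
W='python3 -c "
from geo import *
from station import bot
where(bot.get_obs()); print(bot.get_obs()[\"eef_pos\"],bot.get_obs()[\"q\"])"'
python3 -m jog '[[[0,2,-6],[-0.3,-0.1,0.5],1],[[-4,5,-7],[-0.8,0,1.7],1],[[-7,9,-9],[-1.2,0,2.6],1],[[-10,12,-9],[-1.6,0,3.4],1],[[-12,16,-10],[-1.9,-0.1,4.1],1],[[-12,19,-9],[-2.1,-0.7,4.6],1],[[-12,21,-7],[-2.2,-1.4,5.1],1],[[-12,25,-6],[-2.2,-1.9,5.5],1],[[-11,26,-1],[-2,-2.3,5.6],1]]'; python3 -m jog '[[[-9,27,3],[-1.8,-2.6,5.7],1],[[-6,27,6],[-1.4,-2.8,5.7],1],[[-4,26,9],[-1.2,-2.7,5.4],1],[[-2,24,11],[-0.8,-2.7,5],1],[[1,21,12],[-0.5,-2.5,4.5],1],[[3,18,11],[-0.3,-2.1,3.8],1],[[3,13,11],[-0.1,-1.7,2.8],1],[[2,8,8],[0,-1.1,1.9],1],[[1,3,7],[0,-0.4,0.6],1],[[0,0,0],[0,0,0],1],[[0,0,0],[0,0,0],1]]'
python3 - <<'E'
from station import bot
from tr import *
np.set_printoptions(precision=4,suppress=True)
ci=bot.camera_info('wrist');o=bot.get_obs();im,d=bot.read_camera('wrist'); cv2.imwrite('pics/w9.png',im[:,:,::-1]);np.save('pics/T_w9.npy',cloud(d,ci,ci['mount'])*1000)
it,dt=bot.read_camera('top'); cv2.imwrite('pics/t9.png',cv2.resize(it[140:300,240:440,::-1],None,fx=3.7,fy=3.7)); np.save('pics/d_t9.npy',dt)
print(o['eef_pos'],"target",seat(.045),"roterr",R.from_matrix(RS.T@Rq(o['tool_rot'])).as_rotvec(degrees=True),o['q'],o['contact_force'])
T=np.load('pics/T_w9.npy')
for v in(30,60,90):
    k=np.where((T[v,:,2]<16)&(T[v,:,2]>-8))[0]; print(v,k[0],k[-1],T[v,k[0]],T[v,k[-1]],"mid",(T[v,k[0],1]+T[v,k[-1],1])/2)
for u in(120,200,260,380,440,520):
    print(u,[T[v,u].round(1).tolist() for v in(172,176,180,184,188)])
E
```

```text
t: 15.8
eef_pos: [0.5075, -0.0623, 0.2253]
tool_rot: [-0.025, 0.975, 0.153, 0.159]
contact_force: [0.5, 0.0, -3.5]
gripper_width: 0.221
t: 17.18
eef_pos: [0.5149, -0.2306, 0.143]
tool_rot: [-0.0, 0.988, -0.156, 0.0]
contact_force: [-1.3, -0.2, -3.0]
gripper_width: 0.214
[ 0.5149 -0.2306  0.143 ] target [ 0.5147 -0.231   0.1425] roterr [ 0.0561  0.0048 -0.0521] [-0.3189  0.5286  0.8467  1.9472 -0.5082  0.892  -1.0931] [-1.25   -0.2009 -2.9674]
30 10 615 [105.9212 -99.8963   6.3639] [105.9354  96.4433   7.3939] mid -1.7264813997468735
60 16 609 [  97.0535 -100.4146    6.8837] [96.8091 95.3323  5.5188] mid -2.5411337847456466
90 23 603 [ 87.6965 -99.6581   5.9844] [87.5834 96.3095  6.8616] mid -1.674324831268983
120 [[59.4, -73.2, 10.0], [58.1, -72.9, 8.9], [57.2, -71.8, 6.1], [55.8, -71.7, 5.5], [26.5, -137.6, 142.4]]
200 [[59.4, -43.7, 10.0], [58.3, -43.2, 7.8], [57.2, -42.7, 5.6], [55.3, -43.5, 8.0], [26.4, -81.9, 142.3]]
260 [[59.1, -21.8, 11.7], [58.4, -21.3, 7.0], [57.1, -21.2, 6.2], [55.5, -21.4, 7.0], [53.9, -21.5, 7.6]]
380 [[59.6, 22.3, 8.2], [58.7, 22.0, 5.4], [57.2, 22.0, 5.5], [53.7, 23.8, 16.3], [54.0, 22.4, 7.1]]
440 [[59.7, 44.0, 7.9], [58.3, 44.0, 7.4], [57.2, 43.6, 5.3], [29.2, 84.7, 141.9], [26.5, 84.8, 141.4]]
520 [[59.6, 73.2, 8.2], [58.5, 72.5, 6.1], [57.0, 72.9, 6.4], [29.2, 140.0, 141.6], [26.7, 139.7, 140.3]]
```

View pics/w9.png

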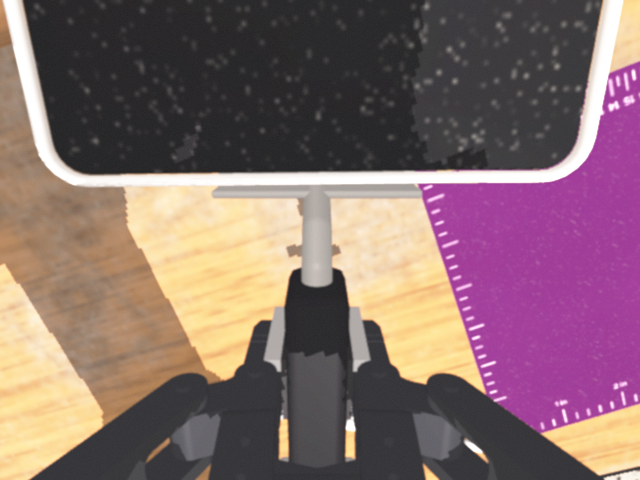

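View pics/t9.png

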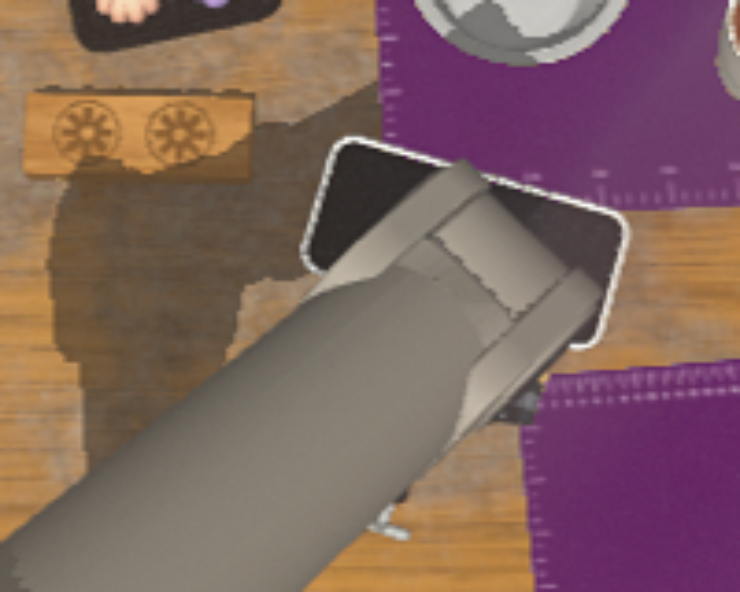

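```bash
cat > pp.py <<'E'
from station import bot
from h import *
def edge(f):
    ci=bot.camera_info('wrist'); im=cv2.imread(f)
    hsv=cv2.cvtColor(im,cv2.COLOR_BGR2HSV)
    g=im.astype(float).min(2); out=[]
    # inner boundary black->white rim (on top of rim), robust to background
    for u in list(range(100,300,5))+list(range(335,540,5)):
        c=g[:,u]; k=np.where((c[140:190]>130))[0]
        if len(k)==0: continue
        v=140+k[0]; v=v-1+(130-c[v-1])/(c[v]-c[v-1]+1e-6)
        P=ray(ci,u,v,0.0065,ci['mount']); out.append(P[:2]*1000)
    o=np.array(out); 
    for _ in range(3):
        a=np.polyfit(o[:,1],o[:,0],1); e=o[:,0]-np.polyval(a,o[:,1]); o=o[abs(e)<2*e.std()+.1]
    print(f,"inner front rim: x at y=0",a[1].round(2),"angle deg",np.degrees(np.arctan(a[0])).round(2),"std",e.std().round(2),len(o))
    for v in(30,50,70,90,110):
        r=g[v]; l=np.where(r[:120]<90)[0]; 
        # inner black span
        k=np.where(r<70)[0]; k=k[(k>15)&(k<625)]
        # left: first col of run of dark; right: last
        d=(r<100).astype(int); run=np.convolve(d,np.ones(8),'valid')==8; kk=np.where(run)[0]; kk=kk[(kk>12)&(kk<612)]
        A=ray(ci,kk[0],v,.0065,ci['mount'])*1000;B=ray(ci,kk[-1]+7,v,.0065,ci['mount'])*1000
        print(v,kk[0],kk[-1]+7,A.round(1),B.round(1),"mid",((A+B)/2)[:2].round(2),"width",(B-A)[1].round(1))
if __name__=="__main__":
    import sys
    for f in sys.argv[1:]: edge(f)
E
python3 pp.py pics/w8.png pics/w9.png
```

```text
pics/w8.png inner front rim: x at y=0 61.37 angle deg -0.05 std 0.06 80
30 30 598 [105.9 -93.5   6.5] [105.8  90.4   6.5] mid [105.87  -1.57] width 183.9
50 34 594 [100.  -93.5   6.5] [99.9 90.4  6.5] mid [99.97 -1.59] width 183.9
70 38 590 [ 94.  -93.6   6.5] [93.8 90.3  6.5] mid [93.9  -1.61] width 183.9
90 43 586 [ 87.7 -93.2   6.5] [87.6 90.3  6.5] mid [87.64 -1.46] width 183.6
110 18 582 [  81.3 -103.2    6.5] [81.1 90.3  6.5] mid [81.2  -6.45] width 193.5
pics/w9.png inner front rim: x at y=0 60.07 angle deg 0.6 std 0.08 81
30 29 596 [105.9 -93.8   6.5] [105.8  89.7   6.5] mid [105.87  -2.06] width 183.6
50 33 592 [100.  -93.9   6.5] [99.9 89.7  6.5] mid [99.97 -2.08] width 183.6
70 38 588 [ 94.  -93.6   6.5] [93.8 89.7  6.5] mid [93.9  -1.94] width 183.2
90 42 576 [ 87.7 -93.6   6.5] [87.6 86.9  6.5] mid [87.64 -3.31] width 180.5
110 46 579 [ 81.3 -93.6   6.5] [81.1 89.3  6.5] mid [81.2  -2.16] width 182.9
```

```bash
sed -i 's/def edge(f):/def edge(f,Z=0.0065):/; s/u,v,0.0065,/u,v,Z,/; s/,v,\.0065,/,v,Z,/g' pp.py
python3 - <<'E'
from pp import *
edge('pics/w6.png',.003)
edge('pics/w5.png',.003)
edge('pics/w7.png',.0065)
E
python3 - <<'E'
from h import *
from station import bot
# inner-rim vs outer in top view at t=0
im=cv2.imread('pics/top0.png'); g=im.min(2).astype(np.uint8)
m=np.load('pics/m_plate.npy').astype(np.uint8)
ci=bot.camera_info('top')
for nm,k in(("outer",m),("inner",(m>0)&(g<120))):
    k=k.astype(np.uint8); k=cv2.morphologyEx(k,cv2.MORPH_OPEN,np.ones((3,3)))
    c=max(cv2.findContours(k,cv2.RETR_EXTERNAL,cv2.CHAIN_APPROX_NONE)[0],key=cv2.contourArea)
    print(nm,cv2.minAreaRect(c))
E
```

```text
pics/w6.png inner front rim: x at y=0 59.49 angle deg 0.05 std 0.06 81
30 21 603 [105.4 -94.2   3. ] [105.3  89.8   3. ] mid [105.38  -2.19] width 184.0
50 27 601 [ 99.7 -93.6   3. ] [99.5 90.5  3. ] mid [99.61 -1.57] width 184.1
70 29 597 [ 93.7 -94.3   3. ] [93.6 90.5  3. ] mid [93.68 -1.91] width 184.8
90 34 593 [ 87.6 -94.    3. ] [87.5 90.5  3. ] mid [87.57 -1.77] width 184.5
110 39 589 [ 81.3 -93.8   3. ] [81.2 90.5  3. ] mid [81.28 -1.62] width 184.3
pics/w5.png inner front rim: x at y=0 75.38 angle deg 0.51 std 0.47 75
30 22 605 [105.4 -93.9   3. ] [105.3  90.4   3. ] mid [105.38  -1.71] width 184.3
50 27 601 [ 99.7 -93.6   3. ] [99.5 90.5  3. ] mid [99.61 -1.57] width 184.1
70 31 597 [ 93.7 -93.7   3. ] [93.6 90.5  3. ] mid [93.68 -1.59] width 184.1
90 35 593 [ 87.6 -93.7   3. ] [87.5 90.5  3. ] mid [87.57 -1.6 ] width 184.2
110 41 587 [ 81.3 -93.1   3. ] [81.2 89.9  3. ] mid [81.28 -1.62] width 183.0
pics/w7.png inner front rim: x at y=0 61.33 angle deg -0.05 std 0.06 81
30 30 597 [105.9 -93.5   6.5] [105.8  90.    6.5] mid [105.87  -1.74] width 183.6
50 34 595 [100.  -93.5   6.5] [99.9 90.7  6.5] mid [99.97 -1.43] width 184.2
70 37 590 [ 94.  -93.9   6.5] [93.8 90.3  6.5] mid [93.9  -1.77] width 184.2
90 13 618 [  87.7 -103.4    6.5] [ 87.6 101.1   6.5] mid [87.64 -1.12] width 204.5
110 46 618 [ 81.3 -93.6   6.5] [ 81.1 102.7   6.5] mid [81.2   4.53] width 196.3
outer ((160.3454132080078, 222.08889770507812), (43.49376678466797, 88.0601806640625), 37.26640319824219)
inner ((159.97293090820312, 222.20709228515625), (39.21266555786133, 85.55357360839844), 36.70285415649414)
```

Run:
```python
from tr import *
np.set_printoptions(precision=4,suppress=True)
W=np.load('pics/W_scene.npy'); P=W[230:300,335:420].reshape(-1,3); P=P[np.isfinite(P).all(1)]
t=P[(P[:,2]>.076)&(P[:,2]<.088)&(P[:,0]<.72)]
from scipy.cluster.vq import kmeans2
c,lab=kmeans2(t[:,:2],np.array([[0.634,-.2],[0.594,-.324]]),minit='matrix')
for i in(0,1): print(c[i],(lab==i).sum(),cv2.minAreaRect((t[lab==i][:,:2]*1000).astype(np.float32)),np.median(t[lab==i][:,2]))
W=np.load('pics/W_w1.npy'); P=W.reshape(-1,3);P=P[np.isfinite(P).all(1)]
t=P[(P[:,2]>.06)&(P[:,1]<-.1)]; print("wrist stand",len(t),t.min(0) if len(t) else 0,t.max(0) if len(t) else 0)
# table-level check scene vs top of known pt: mould
```

```text
[ 0.6315 -0.2039] 113 ((635.426513671875, -203.68350219726562), (20.289363861083984, 110.23027801513672), 69.29088592529297) 0.08126490693406496
[ 0.5904 -0.3266] 133 ((592.1759643554688, -326.8612365722656), (18.838516235351562, 109.18507385253906), 72.00735473632812) 0.0810073740882793
wrist stand 9270 [ 0.4578 -0.1895  0.06  ] [ 0.591  -0.1     0.2243]
```

```bash
sed -i 's/^C=.*/C=np.array([0.6155,-0.2620,0.081]); SY=-18.6/; s/^PC=.*/PC=np.array([102,-1.3,16.5])\/1000/' tr.py
python3 - <<'E'
from tr import *
o=bot.get_obs(); plan(o['eef_pos'],Rq(o['tool_rot']),seat(.010),RS,6,1,ease=True); print(seat(.01))
E
```

```text
[[[0.2,-0.1,2.6],[0.0,0.0,0.0],1],[[0.6,-0.2,6.6],[0.0,0.0,0.2],1],[[0.8,-0.2,8.6],[0.0,0.0,0.1],1],[[0.8,-0.3,8.6],[0.0,0.0,0.2],1],[[0.6,-0.2,6.6],[-0.1,0.0,0.1],1],[[0.3,0.0,2.6],[0.0,0.0,0.0],1]]
[ 0.51841298 -0.23069825  0.1075    ]
```

```bash
python3 -m jog '[[[0.2,-0.1,2.6],[0,0,0],1],[[0.6,-0.2,6.6],[0,0,0.2],1],[[0.8,-0.2,8.6],[0,0,0.2],1],[[0.8,-0.3,8.6],[0,0,0.2],1],[[0.6,-0.2,6.6],[0,0,0],1],[[0.3,0,2.6],[0,0,0],1],[[0,0,0],[0,0,0],1]]'
python3 - <<'E'
from tr import *
np.set_printoptions(precision=4,suppress=True)
ci=bot.camera_info('wrist');o=bot.get_obs();im,d=bot.read_camera('wrist'); cv2.imwrite('pics/w10.png',im[:,:,::-1]);np.save('pics/T_w10.npy',cloud(d,ci,ci['mount'])*1000)
print(o['eef_pos'],"target",seat(.010),"roterr",R.from_matrix(RS.T@Rq(o['tool_rot'])).as_rotvec(degrees=True),o['contact_force'])
E
python3 pp.py pics/w10.png
```

```text
t: 18.15
eef_pos: [0.5182, -0.2313, 0.107]
tool_rot: [-0.0, 0.987, -0.162, -0.0]
contact_force: [0.8, 0.2, -4.1]
gripper_width: 0.217
[ 0.5182 -0.2313  0.107 ] target [ 0.5184 -0.2307  0.1075] roterr [ 0.0158 -0.0295 -0.001 ] [ 0.8452  0.1752 -4.0554]
pics/w10.png inner front rim: x at y=0 60.01 angle deg 0.88 std 0.1 80
30 29 595 [105.9 -93.8   6.5] [105.8  89.4   6.5] mid [105.87  -2.23] width 183.2
50 33 592 [100.  -93.9   6.5] [99.9 89.7  6.5] mid [99.96 -2.09] width 183.6
70 37 588 [ 93.9 -93.9   6.5] [93.8 89.7  6.5] mid [93.89 -2.11] width 183.6
90 42 618 [ 87.7 -93.6   6.5] [ 87.6 101.1   6.5] mid [87.63  3.78] width 194.7
110 17 615 [  81.3 -103.6    6.5] [ 81.1 101.6   6.5] mid [81.19 -0.96] width 205.2
```

View pics/w10.png

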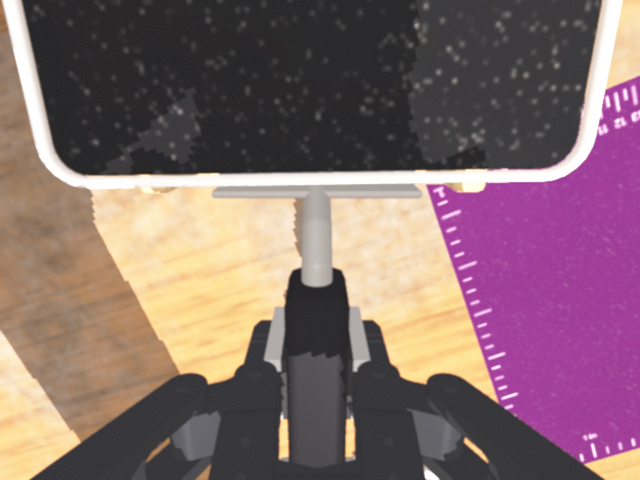

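Run:
```python
from h import *
np.set_printoptions(precision=1,suppress=True)
T=np.load('pics/T_w10.npy')
im=cv2.imread('pics/w10.png'); cv2.imwrite('pics/z10.png',cv2.resize(im[165:215,100:520],None,fx=1.9,fy=8,interpolation=cv2.INTER_NEAREST))
for n,(a,b) in dict(L=(110,200),R=(430,500)).items():
    K=T[180:202,a:b]; ok=(K[...,2]>18)&(K[...,2]<45)
    v,u=np.where(ok); P=K[ok]
    for r in range(22):
        s=v==r
        if s.sum(): print(n,180+r,"cols",a+u[s].min(),a+u[s].max(),"y",P[s,1].min(),P[s,1].max(),"x",np.median(P[s,0]),"z",np.median(P[s,2]))
```

```text
L 187 cols 141 177 y -73.2595304694314 -61.07508140583071 x 50.499937391526174 z 26.44322357208592
L 188 cols 141 175 y -73.47885889041436 -60.74348799408784 x 50.11363835594366 z 26.290025490519785
L 189 cols 142 173 y -73.17331528367177 -61.42906984838397 x 49.698897981343464 z 26.24948870473594
L 190 cols 142 172 y -73.23668197638456 -61.3977252838233 x 49.290050261365664 z 26.196660918205495
L 191 cols 144 170 y -72.68122018805698 -62.36808945281695 x 48.737597419892644 z 26.85349022540104
L 192 cols 147 168 y -71.10818995783747 -63.19107433001371 x 48.15185303467189 z 27.60820470085587
R 182 cols 447 484 y 55.14175402376798 68.47127139190195 x 52.56571950569251 z 26.054924222563418
R 183 cols 444 484 y 55.15501011766803 67.99692175315577 x 52.116409885486185 z 26.244296159097903
R 184 cols 445 484 y 55.051278532955216 68.20560129082193 x 51.720117475082944 z 26.1225146211089
R 185 cols 447 484 y 55.363898060691966 68.68888249100313 x 51.32088631745957 z 26.059863917370766
R 186 cols 448 483 y 55.26557459663028 67.76556929914635 x 50.89064990530848 z 26.13869999225983
R 187 cols 450 483 y 55.8546166559012 68.10085463189868 x 50.44713303666749 z 26.276782275452938
R 188 cols 451 482 y 55.99458312928776 67.50762380889377 x 50.067767333576555 z 26.093134989508492
R 189 cols 453 482 y 56.182617455617276 67.68734348435765 x 49.526283494163955 z 26.671814552367696
R 190 cols 455 479 y 56.993553098625796 66.66880293189095 x 49.07336461649167 z 26.855025454508908
R 191 cols 457 477 y 58.207350473648376 67.02994001951274 x 48.298722011041576 z 28.516588809088667
```

View pics/z10.png

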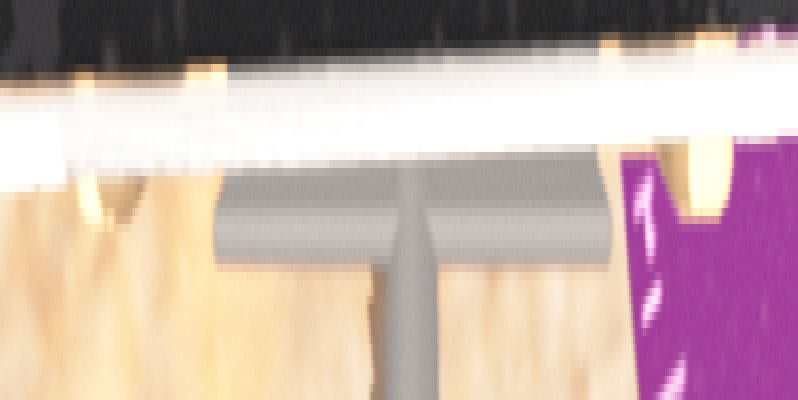

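Run:
```python
from pp import *
ci=bot.camera_info('wrist')
im=cv2.imread('pics/w10.png').astype(float)
T=np.load('pics/T_w10.npy')
for z in(.0065,.010,.0145): print("plate edge row185.6 z",z,(ray(ci,320,185.6,z,ci['mount'])*1000).round(1))
print("board end row192.5",(ray(ci,160,192.5,.0265,ci['mount'])*1000).round(1),(ray(ci,465,192.5,.0265,ci['mount'])*1000).round(1))
# w6 contact: plate outer edge row
for f,tn in(('pics/w6.png',None),('pics/w10.png',None)):
    g=cv2.imread(f).astype(int)
    for u in(225,260,380,410): print(f,u,[(v,g[v,u].tolist()) for v in range(174,196,2)])
# outer sides by intensity
g=cv2.imread('pics/w10.png').astype(int)
for v in(40,80,120): print(v,[int(x) for x in g[v,0:60:3].min(1)],[int(x) for x in g[v,580:640:3].min(1)])
```

```text
plate edge row185.6 z 0.0065 [55.   0.5  6.5]
plate edge row185.6 z 0.01 [54.3  0.5 10. ]
plate edge row185.6 z 0.0145 [53.4  0.5 14.5]
board end row192.5 [ 48.2 -65.7  26.5] [48.1 60.8 26.5]
pics/w6.png 225 [(174, [61, 62, 66]), (176, [173, 177, 187]), (178, [224, 229, 235]), (180, [238, 241, 246]), (182, [242, 245, 249]), (184, [228, 232, 238]), (186, [167, 172, 180]), (188, [105, 108, 112]), (190, [126, 131, 136]), (192, [183, 191, 198]), (194, [197, 204, 211])]
pics/w6.png 260 [(174, [73, 75, 77]), (176, [178, 184, 193]), (178, [224, 227, 235]), (180, [238, 242, 247]), (182, [242, 245, 249]), (184, [227, 231, 238]), (186, [162, 168, 176]), (188, [108, 112, 117]), (190, [126, 130, 135]), (192, [184, 191, 199]), (194, [198, 206, 214])]
pics/w6.png 380 [(174, [81, 83, 88]), (176, [179, 184, 194]), (178, [223, 227, 233]), (180, [240, 244, 248]), (182, [242, 245, 249]), (184, [224, 228, 235]), (186, [154, 160, 166]), (188, [97, 101, 105]), (190, [128, 132, 138]), (192, [184, 189, 198]), (194, [191, 198, 205])]
pics/w6.png 410 [(174, [81, 83, 86]), (176, [179, 184, 195]), (178, [224, 2
[... 1201 characters left out ...]
, 174]), (186, [154, 157, 163]), (188, [154, 159, 164]), (190, [164, 168, 175]), (192, [185, 190, 198]), (194, [188, 193, 200])]
40 [103, 104, 107, 108, 228, 255, 255, 252, 232, 202, 105, 41, 38, 40, 40, 40, 41, 40, 42, 39] [60, 57, 59, 57, 62, 144, 205, 235, 253, 255, 255, 255, 161, 162, 162, 167, 170, 170, 171, 173]
80 [101, 101, 105, 106, 110, 104, 102, 247, 255, 255, 252, 231, 199, 94, 40, 42, 41, 41, 40, 40] [58, 58, 73, 194, 222, 248, 255, 255, 255, 201, 167, 168, 169, 169, 169, 172, 138, 81, 68, 65]
120 [100, 97, 97, 101, 100, 99, 96, 95, 98, 102, 217, 255, 255, 251, 230, 197, 76, 43, 42, 38] [124, 205, 234, 253, 255, 255, 253, 71, 63, 63, 73, 87, 238, 231, 231, 98, 68, 103, 215, 138]
```

Run:
```python
from pp import *
ci=bot.camera_info('wrist')
print(ray(ci,29,30,.0065,ci['mount'])*1000,ray(ci,595,30,.0065,ci['mount'])*1000,ray(ci,316.6,30,.0065,ci['mount'])*1000)
for v,a,b in((40,11.5,615.5),(80,20.5,607),(120,29.3,600)):
    A=ray(ci,a,v,.009,ci['mount'])*1000;B=ray(ci,b,v,.009,ci['mount'])*1000; print(v,A.round(1),B.round(1),((A+B)/2)[1])
```

```text
[105.92804746 -93.84096178   6.5       ] [105.80429456  89.38635397   6.5       ] [105.86516314  -0.73506301   6.5       ]
40 [ 103.3 -101.9    9. ] [103.2  98.3   9. ] -1.7683032980074174
80 [  91.  -101.8    9. ] [90.8 98.3  9. ] -1.72147495427253
120 [  77.9 -101.7    9. ] [77.7 98.9  9. ] -1.4433590217609122
```

Run:
```python
from station import bot
ci=bot.camera_info('wrist'); print(ci);
```

```text
{'fx': 414.59703697482576, 'fy': 414.59703697482576, 'cx': 316.61072553043925, 'cy': 242.51728432356202, 'mount': array([[-6.67511246e-04,  9.45340982e-01,  3.26082784e-01,
         8.45938666e-02],
       [ 9.99999776e-01,  6.12955040e-04,  2.70052825e-04,
        -7.37515178e-04],
       [ 5.54179172e-05,  3.26082891e-01, -9.45341179e-01,
        -1.42811970e-01],
       [ 0.00000000e+00,  0.00000000e+00,  0.00000000e+00,
         1.00000000e+00]])}
```

Run:
```python
from pp import *
ci=bot.camera_info('wrist')
g=cv2.imread('pics/w10.png').astype(int)
for v in(186,188,190): print(v,"L",[(u,g[v,u].tolist()) for u in range(134,150,2)]); print("R",[(u,g[v,u].tolist()) for u in range(478,492,2)])
for a,b in((141,485),):
  A=ray(ci,a,189,.0265,ci['mount'])*1000;B=ray(ci,b,189,.0265,ci['mount'])*1000; print(A.round(1),B.round(1),((A+B)/2)[1])
```

```text
186 L [(134, [233, 239, 247]), (136, [212, 221, 232]), (138, [225, 231, 240]), (140, [231, 237, 246]), (142, [235, 243, 250]), (144, [234, 243, 251]), (146, [234, 245, 252]), (148, [236, 247, 253])]
R [(478, [235, 255, 255]), (480, [229, 254, 255]), (482, [217, 253, 255]), (484, [182, 206, 249]), (486, [159, 79, 172]), (488, [158, 68, 166]), (490, [156, 65, 165])]
188 L [(134, [185, 223, 247]), (136, [166, 208, 241]), (138, [168, 210, 243]), (140, [182, 226, 251]), (142, [221, 252, 255]), (144, [231, 254, 255]), (146, [235, 255, 255]), (148, [238, 255, 255])]
R [(478, [229, 254, 255]), (480, [222, 254, 255]), (482, [204, 249, 255]), (484, [164, 127, 205]), (486, [156, 66, 166]), (488, [156, 67, 165]), (490, [158, 68, 168])]
190 L [(134, [157, 204, 241]), (136, [157, 204, 241]), (138, [155, 202, 241]), (140, [163, 213, 247]), (142, [202, 247, 255]), (144, [227, 254, 255]), (146, [235, 255, 255]), (148, [236, 255, 255])]
R [(478, [214, 253, 255]), (480, [188, 216, 253]), (482, [168, 150, 223]), (484, [157, 72, 167]), (486, [157, 64, 165]), (488, [157, 66, 165]), (490, [159, 69, 166])]
[ 49.7 -73.4  26.5] [49.6 68.9 26.5] -2.2652147194177346
```

```bash
python3 -m jog '[[[0.6,-1.1,0],[0,0,0.4],1],[[0.6,-1.1,1],[0,0,0.4],1],[[0,0,2],[0,0,0],1],[[0,0,2],[0,0,0],1],[[0,0,1.5],[0,0,0],1],[[0,0,0],[0,0,0],1],[[0,0,0],[0,0,0],1]]'
python3 - <<'E'
from pp import *
np.set_printoptions(precision=1,suppress=True)
ci=bot.camera_info('wrist');o=bot.get_obs();im,d=bot.read_camera('wrist'); cv2.imwrite('pics/w11.png',im[:,:,::-1]);T=cloud(d,ci,ci['mount'])*1000
edge('pics/w11.png')
g=im.astype(int)
for u0,u1 in((110,200),(430,500)):
    K=T[182:202,u0:u1]; ok=(K[...,2]>17.5)&(K[...,2]<35)&(K[...,0]>40); v,u=np.where(ok);P=K[ok]
    for r in range(20):
        s=v==r
        if s.sum()>4: print(182+r,u0+u[s].min(),u0+u[s].max(),P[s].min(0),P[s].max(0))
for v in(40,80,120): print(v,[int(x) for x in g[v,6:40].min(1)],[int(x) for x in g[v,590:625].min(1)])
cv2.imwrite('pics/z11.png',cv2.resize(im[165:215,100:520,::-1],None,fx=1.9,fy=8,interpolation=cv2.INTER_NEAREST))
E
```

```text
t: 19.08
eef_pos: [0.5201, -0.2296, 0.1006]
tool_rot: [-0.0, 0.986, -0.168, -0.0]
contact_force: [-0.7, 0.1, -3.4]
gripper_width: 0.214
pics/w11.png inner front rim: x at y=0 59.99 angle deg 1.29 std 0.1 81
30 28 595 [105.9 -94.2   6.5] [105.8  89.4   6.5] mid [105.9  -2.4] width 183.6
50 32 592 [100.  -94.2   6.5] [99.9 89.7  6.5] mid [100.   -2.3] width 183.9
70 37 588 [ 93.9 -93.9   6.5] [93.8 89.7  6.5] mid [93.9 -2.1] width 183.6
90 41 618 [ 87.7 -93.9   6.5] [ 87.6 101.1   6.5] mid [87.6  3.6] width 195.1
110 46 580 [ 81.2 -93.6   6.5] [81.1 89.6  6.5] mid [81.2 -2. ] width 183.2
188 148 182 [ 48.3 -67.7  18.2] [ 51.7 -59.   34.9]
189 138 182 [ 47.9 -72.1  17.9] [ 51.4 -58.9  34.9]
190 138 181 [ 47.6 -71.7  18.2] [ 50.9 -58.7  34.3]
191 138 180 [ 47.3 -72.5  18.2] [ 50.5 -59.   33.4]
192 138 180 [ 47.  -72.6  18.5] [ 50.1 -59.   33.1]
193 138 179 [ 46.9 -72.   18.7] [ 49.6 -58.9  31.3]
194 139 177 [ 46.9 -71.6  18.4] [ 49.3 -59.   29.3]
195 139 176 [ 46.6 -72.5  18.2] [ 48.9 -59.3  28.7]
196 139 174 [ 47.  -72.2  18.7] [ 48.4 -59.6  25.3]
197 140 173 [ 46.7 -71.4  18.2] [ 48.1 
[... 1168 characters left out ...]
5, 172, 172, 170, 167, 165, 167]
80 [107, 107, 106, 107, 107, 104, 106, 105, 103, 103, 103, 103, 107, 131, 194, 251, 255, 255, 255, 255, 255, 255, 255, 254, 251, 247, 241, 230, 219, 206, 198, 179, 135, 80] [204, 210, 221, 231, 240, 248, 252, 254, 255, 255, 255, 255, 255, 255, 255, 255, 249, 188, 161, 165, 166, 167, 171, 171, 169, 170, 168, 167, 166, 166, 165, 168, 168, 169, 170]
120 [110, 106, 107, 106, 105, 103, 101, 98, 97, 98, 96, 98, 99, 101, 97, 98, 102, 103, 102, 103, 101, 104, 112, 156, 214, 243, 255, 255, 255, 255, 255, 255, 254, 252] [254, 255, 255, 255, 255, 255, 255, 255, 255, 193, 93, 64, 65, 68, 68, 67, 63, 61, 61, 62, 61, 61, 62, 62, 61, 61, 61, 63, 62, 63, 65, 65, 68, 83, 126]
```

View pics/z11.png

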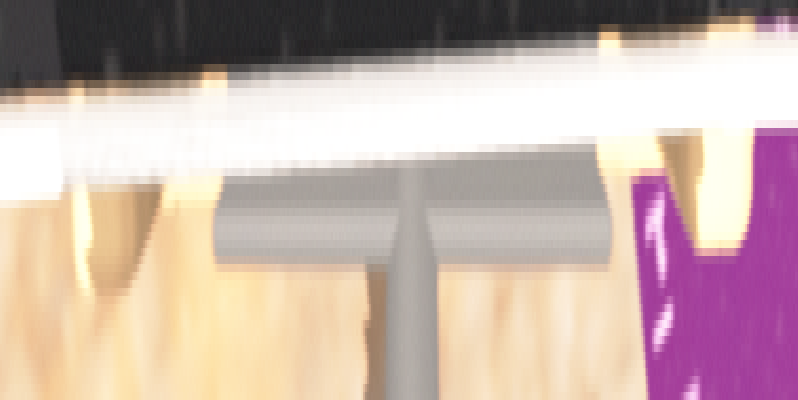

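```bash
python3 -m jog '[[[0,0,0.7],[0,0,0],1],[[0,0,0.7],[0,0,0],1],[[0,0,0.7],[0,0,0],1],[[0,0,0.7],[0,0,0],1],[[0,0,1],[0,0,0],1],[[0,0,2],[0,0,0],1],[[0,0,2],[0,0,0],1],[[0,0,0],[0,0,0],1]]'
python3 - <<'E'
from pp import *
np.set_printoptions(precision=1,suppress=True)
ci=bot.camera_info('wrist');o=bot.get_obs();im,d=bot.read_camera('wrist'); cv2.imwrite('pics/w12.png',im[:,:,::-1]);T=cloud(d,ci,ci['mount'])*1000
P=T[20:140,150:500].reshape(-1,3);P=P[np.isfinite(P).all(1)]
A=np.c_[P[:,:2],np.ones(len(P))];c=np.linalg.lstsq(A,P[:,2],rcond=None)[0];print(np.degrees(c[:2]),c[2], "plate top (mid) world z",o['eef_pos'][2]*1000-(c[2]+100*c[0]))
edge('pics/w12.png',.0005)
E
```

```text
t: 20.12
eef_pos: [0.5201, -0.2295, 0.0926]
tool_rot: [-0.0, 0.986, -0.168, -0.0]
contact_force: [-0.3, 0.2, -1.5]
gripper_width: 0.215
[-0. -0.] 4.44450524662589 plate top (mid) world z 88.2696962241232
pics/w12.png inner front rim: x at y=0 60.31 angle deg 1.46 std 0.1 81
30 17 605 [105.1 -93.8   0.5] [104.9  88.9   0.5] mid [105.   -2.5] width 182.7
50 22 602 [ 99.4 -93.6   0.5] [99.3 89.2  0.5] mid [99.3 -2.2] width 182.8
70 27 598 [ 93.6 -93.4   0.5] [93.4 89.2  0.5] mid [93.5 -2.1] width 182.6
90 32 595 [ 87.6 -93.1   0.5] [87.4 89.6  0.5] mid [87.5 -1.8] width 182.7
110 36 590 [ 81.4 -93.2   0.5] [81.3 89.3  0.5] mid [81.3 -1.9] width 182.5
```

View pics/w12.png

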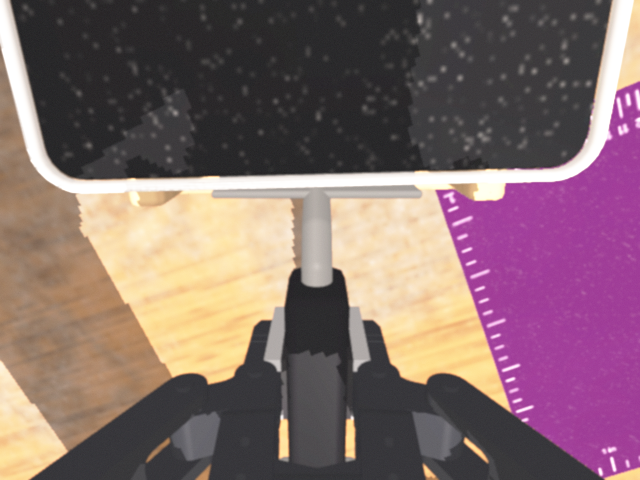

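```bash
python3 -m jog '[[[-1.5,0,0.5],[0,0,0],1],[[0,0,4],[0,0,0],1],[[0,0,6],[0,0,0],1],[[0,0,5],[0,0,0],1],[[0,0,0],[0,0,0],1]]'
python3 - <<'E'
from pp import *
np.set_printoptions(precision=1,suppress=True)
ci=bot.camera_info('wrist');o=bot.get_obs();im,d=bot.read_camera('wrist'); cv2.imwrite('pics/w13.png',im[:,:,::-1]);T=cloud(d,ci,ci['mount'])*1000
np.save('pics/T_w13.npy',T)
P=T[20:120,150:500].reshape(-1,3);P=P[np.isfinite(P).all(1)]
A=np.c_[P[:,:2],np.ones(len(P))];c=np.linalg.lstsq(A,P[:,2],rcond=None)[0];print(np.degrees(c[:2]),c[2], "plate top (mid) world z",o['eef_pos'][2]*1000-(c[2]+100*c[0]),o['contact_force'])
E
```

```text
t: 20.8
eef_pos: [0.5183, -0.2289, 0.0767]
tool_rot: [-0.0, 0.986, -0.168, -0.001]
contact_force: [-0.1, 0.1, -1.3]
gripper_width: 0.217
[-0.1 -0. ] -11.517889243502589 plate top (mid) world z 88.34267486788269 [-0.1  0.1 -1.3]
```

View pics/w13.png

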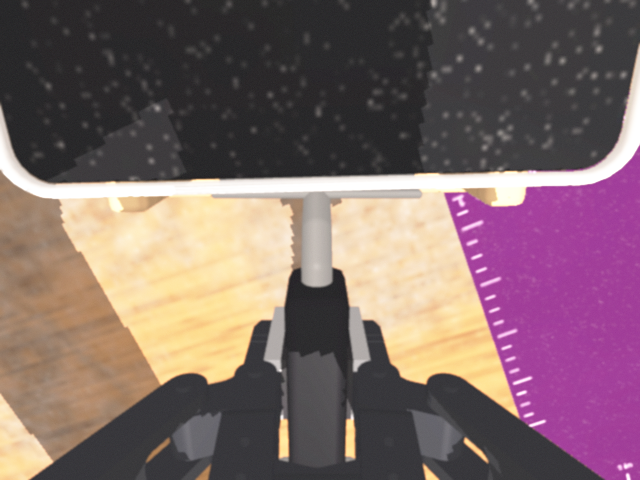

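```bash
python3 -m jog '[[[-3,0,0],[0,0,0],1],[[-7,0,0],[0,0,0],1],[[-13,0,0],[0,0,0],1],[[-18,0,0],[0,0,0],1],[[-20,0,0],[0,0,0],1],[[-18,0,0],[0,0,0],1],[[-14,0,0],[0,0,0],1],[[-8,0,0],[0,0,0],1],[[-4,0,0],[0,0,0],1],[[0,0,0],[0,0,0],1]]'
python3 - <<'E'
from h import *
from station import bot
ci=bot.camera_info('wrist');o=bot.get_obs();im,d=bot.read_camera('wrist'); cv2.imwrite('pics/w14.png',im[:,:,::-1])
print(o['q'])
plan(o['eef_pos'],Rq(o['tool_rot']),[0.440,-0.10,.12],frame(-10,0),4,1)
E
```

```text
t: 22.1
eef_pos: [0.4198, -0.1941, 0.0774]
tool_rot: [-0.0, 0.986, -0.168, 0.0]
contact_force: [1.1, 0.1, -1.5]
gripper_width: 0.221
[-0.34294347  0.48075503  0.80499968  2.21815849 -0.57601133  0.65949996
 -1.03294589]
[[[-3.0,-23.9,-10.6],[0.0,0.0,-2.3],1],[[-2.1,-24.0,-10.7],[0.0,0.0,-2.4],1],[[-1.1,-24.0,-10.6],[0.0,0.0,-2.3],1],[[-0.1,-24.1,-10.6],[0.0,0.0,-2.4],1]]
```

View pics/w14.png

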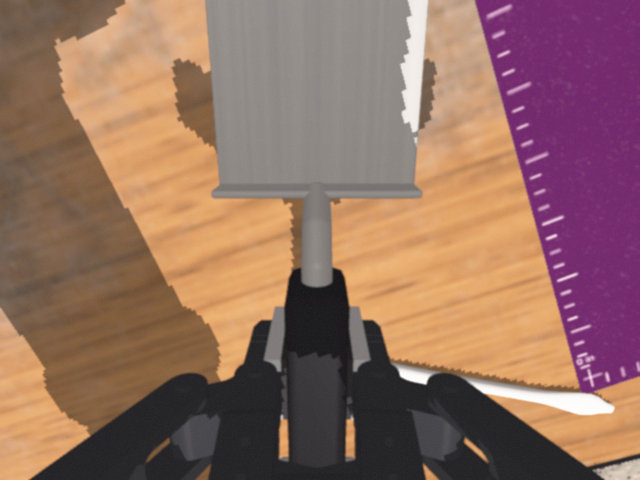

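```bash
python3 -m jog '[[[-3,-24,-10.5],[0,0,-2.3],1],[[-2,-24,-10.5],[0,0,-2.4],1],[[-1,-24,-10.5],[0,0,-2.3],1],[[0,-24,-10.5],[0,0,-2.4],1],[[0,0,0],[0,0,0],1]]'
python3 - <<'E'
from h import *
from station import bot
o=bot.get_obs()
p,Rc=plan(o['eef_pos'],Rq(o['tool_rot']),[0.467,-0.047,.07],frame(-1,0),4,1)
it,dt=bot.read_camera('top'); cv2.imwrite('pics/t15.png',cv2.resize(it[140:300,240:440,::-1],None,fx=3.7,fy=3.7)); np.save('pics/d_t15.npy',dt)
E
```

```text
t: 22.78
eef_pos: [0.4416, -0.0986, 0.1199]
tool_rot: [-0.0, 0.996, -0.085, 0.001]
contact_force: [-0.4, -0.2, -2.5]
gripper_width: 0.217
[[[4.0,-13.8,12.5],[0.0,0.0,-2.2],1],[[4.6,-13.6,12.5],[0.0,0.0,-2.2],1],[[5.1,-13.4,12.5],[0.0,-0.1,-2.2],1],[[5.6,-13.2,12.4],[-0.1,0.0,-2.2],1]]
```

View pics/t15.png

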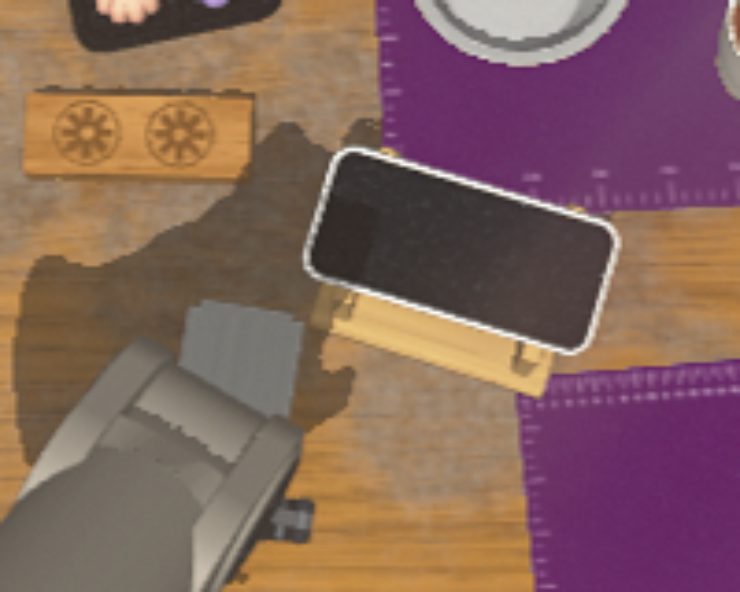

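Plate sits across the boards (board ends peep out at both sides). Next I measure it in the top view while I lay the turner down.

```bash
python3 - <<'E'
from h import *
from station import bot
ci=bot.camera_info('top'); W=cloud(np.load('pics/d_t15.npy'),ci)
P=W.reshape(-1,3);P=P[np.isfinite(P).all(1)]
k=P[(P[:,2]>.083)&(P[:,2]<.098)&(P[:,0]>.54)&(P[:,0]<.70)&(P[:,1]<-.13)&(P[:,1]>-.40)]
r=cv2.minAreaRect((k[:,:2]*1000).astype(np.float32)); print(r,np.median(k[:,2]))
A=np.c_[k[:,:2]-k[:,:2].mean(0),np.ones(len(k))];c=np.linalg.lstsq(A,k[:,2],rcond=None)[0];print("slope deg",np.degrees(c[:2]))
W0=np.load('pics/W_top.npy')
E
python3 -m jog '[[[4,-14,12.5],[0,0,-2.2],1],[[4.5,-13.5,12.5],[0,0,-2.2],1],[[5,-13.5,12.5],[0,0,-2.2],1],[[5.5,-13,12.5],[0,0,-2.2],1],[[0,0,18],[0,0,0],1],[[0,0,15],[0,0,0],1],[[0,0,10],[0,0,0],1],[[0,0,4],[0,0,0],1],[[0,0,0],[0,0,0],1]]'
```

```text
((611.818603515625, -261.4931945800781), (197.6492462158203, 106.2235107421875), 72.67386627197266) 0.08924505345272205
slope deg [-0.11957657 -0.00940982]
t: 23.95
eef_pos: [0.4654, -0.0489, 0.0224]
tool_rot: [-0.0, 1.0, -0.011, -0.0]
contact_force: [0.2, -0.2, -1.7]
gripper_width: 0.219
```

```bash
python3 -m jog '[[[0,0,1.5],[0,0,0],1],[[0,0,1],[0,0,0],1],[[0,0,0.7],[0,0,0],1],[[0,0,0],[0,0,0],1]]'
```

```text
t: 24.45
eef_pos: [0.4654, -0.0485, 0.0193]
tool_rot: [-0.0, 1.0, -0.01, 0.0]
contact_force: [-0.6, 0.2, -1.3]
gripper_width: 0.217
```

```bash
python3 -m jog '[[[0,0,0.6],[0,0,0],1],[[0,0,0],[0,0,0],1]]'; python3 -m jog '[[[0,0,0],[0,0,0],0.4],[[0,0,0],[0,0,0],0],[[0,0,0],[0,0,0],-0.4],[[0,0,0],[0,0,0],-1],[[0,0,0],[0,0,0],-1],[[0,0,0],[0,0,0],-1]]' 20
python3 -m jog '[[[0,0,-10],[0,0,0],-1],[[0,0,-25],[0,0,0],-1],[[0,0,-40],[0,0,0],-1],[[0,0,-40],[0,0,0],-1],[[0,20,-40],[0,0,0],-1],[[0,0,0],[0,0,0],-1]]'
python3 - <<'E'
from h import *
from station import bot
np.set_printoptions(precision=4,suppress=True)
ci=bot.camera_info('wrist');o=bot.get_obs();im,d=bot.read_camera('wrist'); cv2.imwrite('pics/w16.png',im[:,:,::-1]); np.save('pics/W_w16.npy',cloud(d,ci,wristT(o,ci)))
it,dt=bot.read_camera('top'); cv2.imwrite('pics/t16.png',it[:,:,::-1]); np.save('pics/d_t16.npy',dt)
m=bot.cut_out('top','plate')[0]; print(m['score']); np.save('pics/m_p16.npy',m['pixels'])
print(o['q'])
E
```

```text
t: 24.7
eef_pos: [0.4654, -0.0485, 0.0191]
tool_rot: [-0.001, 1.0, -0.01, 0.0]
contact_force: [-2.5, 1.0, 7.0]
gripper_width: 0.219
t: 25.45
eef_pos: [0.4653, -0.0486, 0.0186]
tool_rot: [-0.0, 1.0, -0.01, -0.0]
contact_force: [0.5, -0.4, -0.3]
gripper_width: 0.998
t: 26.2
eef_pos: [0.4666, -0.0701, 0.1765]
tool_rot: [-0.001, 1.0, -0.012, 0.003]
contact_force: [-0.2, 0.3, 0.0]
gripper_width: 1.0
0.96
[-0.7557  0.294   0.9282  2.1298 -0.3168  0.8521 -1.2314]
```

View pics/w16.png

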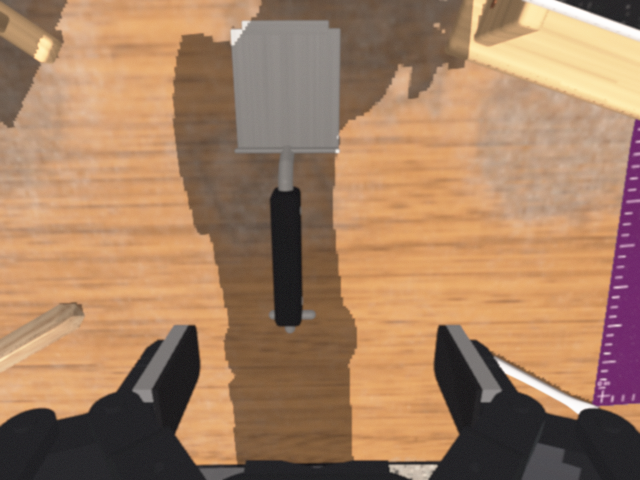

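View pics/t16.png

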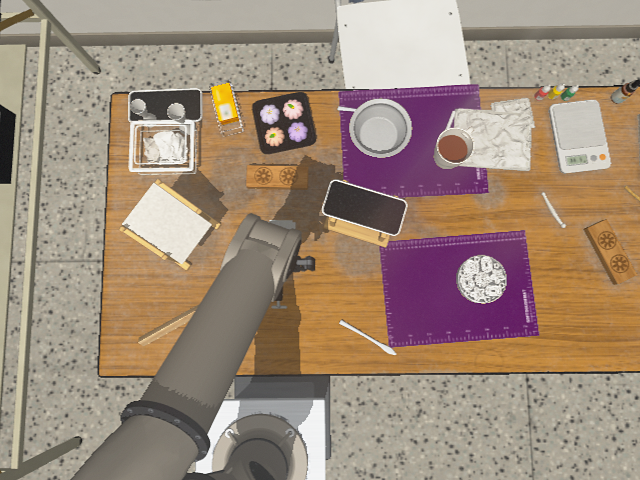

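Run:
```python
from h import *
from station import bot
np.set_printoptions(precision=4,suppress=True)
ci=bot.camera_info('top'); W=cloud(np.load('pics/d_t16.npy'),ci)
m=np.load('pics/m_p16.npy').astype(np.uint8)
im=cv2.imread('pics/t16.png'); cv2.imwrite('pics/z16.png',cv2.resize(im[170:260,305:425],None,fx=6,fy=6,interpolation=cv2.INTER_CUBIC))
def rect(mask,z):
    c=max(cv2.findContours(mask,cv2.RETR_EXTERNAL,cv2.CHAIN_APPROX_NONE)[0],key=cv2.contourArea)[:,0]
    Q=np.array([ray(ci,u,v,z)[:2]*1000 for u,v in c],np.float32); return cv2.minAreaRect(Q)
print("outer",rect(m,.089))
inner=((m>0)&(im.min(2)<110)).astype(np.uint8); inner=cv2.morphologyEx(inner,cv2.MORPH_OPEN,np.ones((5,5)))
print("inner",rect(inner,.088))
v,u=np.where(inner); Q=np.array([ray(ci,a,b,.088)[:2]*1000 for a,b in zip(u,v)]); C=Q.mean(0); w=np.linalg.svd(Q-C,full_matrices=0)[2][0]; print("inner centroid",C,"yaw of long axis minus 90:",np.degrees(np.arctan2(w[1],w[0]))%180-90)
# turner pts
Wt=np.load('pics/W_w16.npy')
B=Wt[35:140,245:330].reshape(-1,3);B=B[np.isfinite(B).all(1)];print("blade z",np.median(B[:,2]), "grip top",np.nanmedian(Wt[200:310,282:292,2]))
# rest of bystanders: depth diff to first frame
W0=np.load('pics/W_top.npy')
for n in("press_mould","cutter_tin","stick"):
    r=bot.landmark_of('top',n)
    print(n,[(round(k['score'],2),np.round(np.array(k['xy'])*[640,480],1).tolist()) for k in r[:2]])
# stand end protrusion
SC=np.array([614.2,-262.9]); 
yaw=np.radians(-18.); ex=np.array([np.cos(yaw),np.sin(yaw)]);ey=np.array([-ex[1],ex[0]])
print("offset vs stand (top cam) x,y:",(C-SC)@ex,(C-SC)@ey)
# stand boards in present image
P=W[175:255,315:415].reshape(-1,3); mm=m[175:255,315:415].reshape(-1)>0
P=P[np.isfinite(P).all(1)&~mm]; t=P[(P[:,2]>.072)&(P[:,2]<.09)]; q=(t[:,:2]*1000-C); print("board end pts",len(t)); a=q@ex;b=q@ey
for s in(1,-1):
  for yy in(1,-1):
    k=(a*s>0)&(b*yy>0); print(s,yy,k.sum(),a[k].min() if k.sum() else 0,a[k].max() if k.sum() else 0)
```

```text
outer ((615.6917114257812, -263.3560485839844), (197.67648315429688, 95.97724151611328), 73.3268051147461)
inner ((615.7994995117188, -263.801513671875), (189.02670288085938, 85.2330322265625), 72.10846710205078)
inner centroid [ 615.4556 -264.0687] yaw of long axis minus 90: -17.964567991333638
blade z 0.002682446457414056 grip top 0.0531868151243835
press_mould [(0.66, [361.3, 213.9]), (0.64, [276.7, 181.2])]
cutter_tin [(0.94, [479.3, 281.4])]
stick []
offset vs stand (top cam) x,y: 1.555260324007709 -0.7235186355798584
board end pts 99
1 1 13 46.65621459308401 52.388055092045846
1 -1 12 44.20642356154336 53.12978010054367
-1 1 37 -55.849050214515394 -2.2730061760754205
-1 -1 37 -57.0341626065322 -23.67630541808289
```

View pics/z16.png

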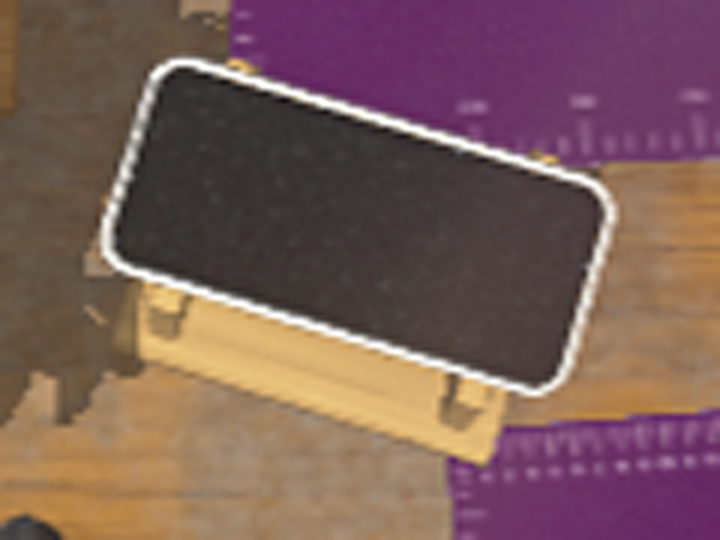

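```bash
python3 -c "
from station import bot
print(bot.hand_in())"
```

```text
the job is handed in; nothing more can be done
None
```

I used the turner to lift the plate off the rack and set it across the stand's two boards. I then laid the turner flat on the table and handed the job in at about 26 s.

**How it went**
- I felt the drip board with the blade, then slid in parallel to it until the heel had pushed the plate against the high pegs.
- I backed off 2 to 3 mm and lifted square to the slope.
- I carried the plate to the stand, trimmed its position using the board ends seen by the wrist camera, and lowered it onto the boards.
- I drew the blade out toward the stand's -x. The gripper stayed clear of the plate throughout.

**Last checks**
- **Level:** the plate's top slopes about 0.1°.
- **Square:** the plate's yaw is -17.96° against the stand's -18.0°, both from the top camera.
- **Centred:** the top camera puts it 1.5 to 2 mm off along the boards and 0.7 mm off across them, close to the 2 mm calibration. The wrist camera had put it within about 0.5 mm just before contact.
- **Turner:** it lies flat on its blade and foot, blade at z = 2.7 mm and grip top at 53 mm, at its old place with the gripper open and withdrawn. The readings at my stops stayed below about 10 N.

**What disagreed or failed**
- **Camera calibrations:** the top and wrist calibrations differ by 2 to 3 mm and about 0.6°. I trimmed the placing by features seen together in one wrist picture.
- **Plate on the blade:** it turned about 1.3° while being carried. I corrected for that before setting it down.
- **Bystanders:** the networks missed the stick in the last picture and ranked a false mould hit first. By eye in the last top picture the mould and tin look unmoved; of the stick at the left I could see only the part not hidden by the arm.

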